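# Put away the drilling templates and parts cups

## Robot

A 6-joint arm with a two-finger parallel gripper is mounted at the origin on a cart in front of the work surface, level with it; the furniture and walls round the work are solid. World frame = base frame: x ahead of the robot, y to its left, z up, the work surface at z = 0. Lengths are in m, angles in degrees, forces in N, time in s.
With the tool pointing down it reaches from about 0.3 to 0.75 m from the base axis. Payload 8.5 kg.
Tool frame: the origin (TCP) lies midway between the tips of the shut fingers; the grasp point (between the pads) lies 19 mm behind it (env.hold_point_z is the distance from the TCP to the grasp point, in m); z points along the fingers, y is the line along which they close (so a half turn about z gives the same grasp; the last joint's range is limited). The gripper opens to 85 mm and grips with 20 to 120 N. Pads are 22 mm wide; open, the fingers measure 114 mm over their backs; the gripper's body (76 mm by 85 mm) begins 54 mm behind the grasp point. The pads swing forward as they close: fully open they stand 13 mm farther back than shut.
Start: joints at [-83.153, 21.807, 74.336, -0, 83.858, -12.336], TCP at [0.181, -0.519, 0.231] pointing down, gripper open.
Joint ranges: [-178.18, 178.18], [-50.72, 133.34], [12.68, 142.11], [-81.47, 261.47], [9.98, 163.14], [-165.26, 165.26]. Speed limits (degrees/s): [136.94, 136.94, 180, 180, 180, 180].

## Interface

Orientations are given as a 3x3 rotation matrix whose columns are the frame's x, y, z axes.
In Python, from rig import observe, get_image, camera_info, env gives the robot as it stands.
- The arm moves only by the tool drive_tool, never from a script. Its arguments are lists of equal length, an entry for each row: "offset": the shift along the tool's x, y, z in units of 40 mm (1.0 is 40 mm), a list of three; "turn": the turn, a rotation vector about the tool's x, y, z in units of 6 degrees (1.0 is 6 degrees), a list of three; "hand": the opening, from 0 (shut) to 1 (fully open). A call has exactly 10 rows; each row shifts and turns the commanded pose from where the row before left it, along the tool's axes as they then stand; what a row does not reach is not made up. A row lasts 1/8 s, in which the tool goes at most 62.5 mm and 10.7 degrees, less where a joint would pass 70% of its speed; a pose out of reach is approached as far as the arm can. A call is refused whole if a number of a shift passes 1 or a number of a turn 1, either way. A call with a gripper value outside its range is refused whole. The fingers move at their own pace and stop on an object; "newtons" is the grip in N (left out, the last holds). Time passes only in rows, so rows that do not move let the fingers close, or fill a call up. It gives the time, the measured TCP pose, the force, the opening and the grip force at its end, in the units of the state.
- observe(): the state, without advancing time (a new reading comes with each control period).
- get_image(name): name is "scene" or "top" or "wrist"; returns the picture (420x560x3 uint8, blue, green, red); there is no depth.
- camera_info(name): a dict with "fx", "fy", "cx", "cy" (pixels), "world_to_cam" (4x4, takes a point from world to camera coordinates). Camera axes: x right, y down, z forward; pixel columns grow to the right and rows downward; lengths in m; the calibration is good to about 2 mm. A picture is of the moment at which its call begins: read the wrist's pose just before it. camera_info takes no time and is no camera call; for the wrist camera it gives the pose at the moment of the call.
- env.close_job(): hands the job in; it is judged then, once.
The state is a dict: "time_s": time; "q": joint angles; "qvel": joint speeds; "joint_efforts": joint torques, N m; "position": TCP position; "tool_rot": TCP orientation; "ft_force": force on the tool from outside, world axes, zero at the start; "wrist_torque": the same for the moment, N m; "grip_width": finger opening in m; "gripper_force": force on a finger pad.
Only numpy, scipy, OpenCV 4.12 (cv2) and the standard library are available. Lean on these libraries where they do the work, as an engineer would, in place of code of your own. Each camera call takes 0.05 s, during which the arm holds its last target. There are 200 camera calls.

## Task

The drilling job is finished, so put its kit away. Slide every drilling template front edge first under the sprung clip of its own colour, fully home against the stop and square between the side lips, letting the plate's own edge lift the clip and keeping the gripper off the clips. Also nest all the grey parts cups into the orange cup to make one upright stack on the bench. Two or three templates and two or three grey cups are there; leave the other things on the bench where they are.

Things in the scene. Friction and masses are not known exactly. Their poses are not given: they have to be found in the camera images.
- board_red: Plywood board with a red sprung clip, fixed, 130 (x) by 80 mm. Origin: centre of underside; +x to the clip end, the way a template slides in. Top face at z = 8 mm; side lips 5 mm higher, 70 mm apart, x -50 to +42 mm. Cross stop, face at x = +42 mm, top z = 15 mm; beside the clip's hinge two ears to z = 30 mm. Near end x = -65 mm: a template that is home overhangs it by 23 mm
- clip_red: Red clip flap, 58 mm wide, origin on its hinge (board x = +52, z = 20 mm), reaching towards board -x. Round pressing edge at board x = +12 mm, when shut 2 mm above the top face; an upturned lip, 25 degrees, runs on to x = -12 mm, z = 23 mm: a plate pushed along the top face wedges it up. The spring presses with 2 to 4 N; pushing a plate in takes about 3 to 8 N
- clip_red_edge (a point): Underside of the red clip's pressing edge, mid-width: 10 mm above the board's origin when shut, 13 mm with a template under it
- template_red: Loose drilling template: aluminium plate 130 (x) by 60 (y) by 5 mm, dark hole marks in its front part; red grip bar on top 34 (x) by 18 mm (y), z 5 to 35 mm, centred at x = -35 mm. 0.12 kg. Origin: centre of the underside; +x to the front edge, which goes under the clip. Home: front at the stop, origin at board x = -23 mm. None when absent
- board_yellow: Plywood board with a yellow sprung clip, fixed, 130 (x) by 80 mm. Origin: centre of underside; +x to the clip end, the way a template slides in. Top face at z = 8 mm; side lips 5 mm higher, 70 mm apart, x -50 to +42 mm. Cross stop, face at x = +42 mm, top z = 15 mm; beside the clip's hinge two ears to z = 30 mm. Near end x = -65 mm: a template that is home overhangs it by 23 mm
- clip_yellow: Yellow clip flap, 58 mm wide, origin on its hinge (board x = +52, z = 20 mm), reaching towards board -x. Round pressing edge at board x = +12 mm, when shut 2 mm above the top face; an upturned lip, 25 degrees, runs on to x = -12 mm, z = 23 mm: a plate pushed along the top face wedges it up. The spring presses with 2 to 4 N; pushing a plate in takes about 3 to 8 N
- clip_yellow_edge (a point): Underside of the yellow clip's pressing edge, mid-width: 10 mm above the board's origin when shut, 13 mm with a template under it
- template_yellow: Loose drilling template: aluminium plate 130 (x) by 60 (y) by 5 mm, dark hole marks in its front part; yellow grip bar on top 34 (x) by 18 mm (y), z 5 to 35 mm, centred at x = -35 mm. 0.12 kg. Origin: centre of the underside; +x to the front edge, which goes under the clip. Home: front at the stop, origin at board x = -23 mm. None when absent
- board_blue: Plywood board with a blue sprung clip, fixed, 130 (x) by 80 mm. Origin: centre of underside; +x to the clip end, the way a template slides in. Top face at z = 8 mm; side lips 5 mm higher, 70 mm apart, x -50 to +42 mm. Cross stop, face at x = +42 mm, top z = 15 mm; beside the clip's hinge two ears to z = 30 mm. Near end x = -65 mm: a template that is home overhangs it by 23 mm
- clip_blue: Blue clip flap, 58 mm wide, origin on its hinge (board x = +52, z = 20 mm), reaching towards board -x. Round pressing edge at board x = +12 mm, when shut 2 mm above the top face; an upturned lip, 25 degrees, runs on to x = -12 mm, z = 23 mm: a plate pushed along the top face wedges it up. The spring presses with 2 to 4 N; pushing a plate in takes about 3 to 8 N
- clip_blue_edge (a point): Underside of the blue clip's pressing edge, mid-width: 10 mm above the board's origin when shut, 13 mm with a template under it
- template_blue: Loose drilling template: aluminium plate 130 (x) by 60 (y) by 5 mm, dark hole marks in its front part; blue grip bar on top 34 (x) by 18 mm (y), z 5 to 35 mm, centred at x = -35 mm. 0.12 kg. Origin: centre of the underside; +x to the front edge, which goes under the clip. Home: front at the stop, origin at board x = -23 mm. None when absent
- cup_base: Orange stacking cup, foot of the stack, loose, upright, 75 mm high, open top, 0.1 kg. Origin: centre of underside. Tapered body, outer radius 19 mm at the foot to 26.5 mm at z = 45 mm, then a straight collar of radius 31 mm to the rim (mouth inner radius 28.5 mm). All cups are alike: a nested cup's collar rests on the rim below, 30 mm higher
- cup_1: Grey plastic stacking cup, same shape and size as cup_base (75 mm high, collar 62 mm across in its top 30 mm), 0.06 kg, standing upright on the bench. Origin: centre of its underside. None when absent
- cup_2: Grey plastic stacking cup, same shape and size as cup_base (75 mm high, collar 62 mm across in its top 30 mm), 0.06 kg, standing upright on the bench. Origin: centre of its underside. None when absent
- cup_3: Grey plastic stacking cup, same shape and size as cup_base (75 mm high, collar 62 mm across in its top 30 mm), 0.06 kg, standing upright on the bench. Origin: centre of its underside. None when absent
- tin_screws: Bystander: open tin of screws, 75x75x46 mm. Origin: centre of its underside
- tape_black: Bystander: roll of black tape, 69x69x19 mm. Origin: centre of its underside
- tape_masking: Bystander: roll of pale masking tape, 97x97x25 mm. Origin: centre of its underside
- safety_glasses_case: Bystander: dark spectacle case, 61x150x45 mm. Origin: centre of its underside
- screwdriver_0: Bystander: screwdriver with a red handle, 26x202x22 mm. Origin: centre of its underside

How it is judged:
By the outcome, as a careful person would: the job done as asked, in the order asked, and still so for the second after the job is handed in, with the robot touching nothing.
Of template_red, template_yellow, template_blue only 2 to 3 are there at a start; the rules pass over those that are not, and their reading is None.
Of cup_1, cup_2, cup_3 only 2 to 3 are there at a start; the rules pass over those that are not, and their reading is None.
At some moment in a run one of template_red, template_yellow, template_blue may be knocked a few centimetres aside while the robot is not near it.
It also fails if it takes over 208 s, if anything falls off the work surface, if the arm or the gripper's body presses on something with over 40 N, if the wrist force passes 120 N, or if a joint passes its speed limit or range.

## Working session

There is one attempt and no reset: what is moved stays moved. The work goes in short steps, Python scripts to look and compute and a tool call to move; the robot and the scene stay as the last step left them, time stands still between calls to the robot, and variables do not carry over. Pictures are saved under pics/ and viewed, at most 14 in all, crops included, and the job is handed in when it is done.

Besides the shell and the picture viewer there is one more tool, called after "Call:" as name(argument=value, ...), one argument or row to a line, values as JSON. drive_tool: Moves the arm, as the interface text tells. Its arguments: {"type":"object","properties":{"offset":{"type":"array"},"turn":{"type":"array"},"hand":{"type":"array"},"newtons":{"type":"number"}},"required":["offset","turn","hand"]}

```bash
ls; mkdir -p pics; python3 - <<'E'
from rig import observe,get_image,camera_info,env
import cv2
for n in("top","scene"):
    cv2.imwrite(f"pics/{n}0.png",get_image(n)); c=camera_info(n); print(n,c["fx"],c["cx"],c["cy"],c["world_to_cam"])
s=observe();print(s["position"],s["tool_rot"],s["grip_width"],s["time_s"])
E
```

```text
pics
top 417.4629461568194 278.7834366866674 204.15578005932096 [[-1.45282516e-03 -9.99998468e-01  9.76463878e-04 -4.80172715e-02]
 [-9.77613592e-01  1.21485078e-03 -2.10404819e-01  5.12426675e-01]
 [ 2.10403310e-01 -1.26028578e-03 -9.77613860e-01  1.23248769e+00]
 [ 0.00000000e+00  0.00000000e+00  0.00000000e+00  1.00000000e+00]]
scene 512.0883455441691 286.8383897165179 201.94408757387416 [[ 0.71700897 -0.69701293  0.00843268 -0.40225152]
 [-0.44048741 -0.46243381 -0.76949712  0.23538045]
 [ 0.54024899  0.54802185 -0.63859461  1.31791713]
 [ 0.          0.          0.          1.        ]]
[ 0.18067216 -0.5192078   0.23081305] [[ 9.44479185e-01  3.28571231e-01 -1.24796207e-04]
 [ 3.28571135e-01 -9.44478445e-01  1.21471857e-03]
 [ 2.81254247e-04 -1.18828083e-03 -9.99999254e-01]] 0.08550258499016035 0.1
```

View pics/top0.png

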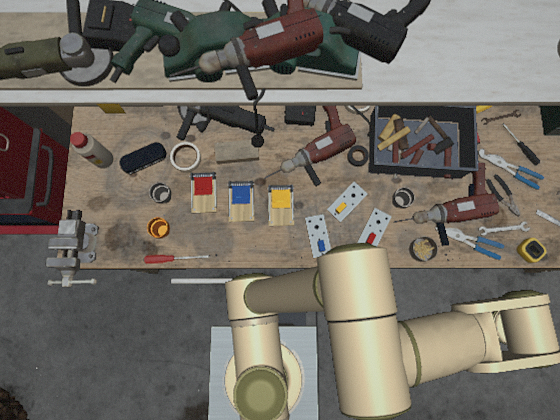

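View pics/scene0.png

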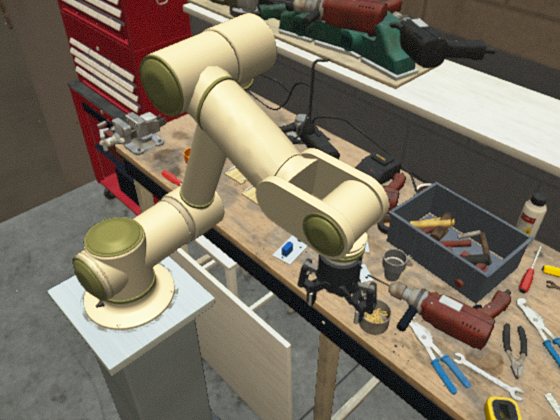

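Top view: red, blue and yellow boards at about (203,192), (241,200), (281,203). Templates: yellow (345,203), blue (317,235), red (375,228). Orange cup (158,228), grey cups (160,192) and (402,197). I'll enlarge this.

```bash
python3 - <<'E'
import cv2
im=cv2.imread("pics/top0.png")
cv2.imwrite("pics/cA.png",cv2.resize(im[150:270,135:295],None,fx=5,fy=5,interpolation=cv2.INTER_CUBIC))
cv2.imwrite("pics/cB.png",cv2.resize(im[150:270,290:450],None,fx=5,fy=5,interpolation=cv2.INTER_CUBIC))
E
```

```text
(no output)
```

View pics/cA.png

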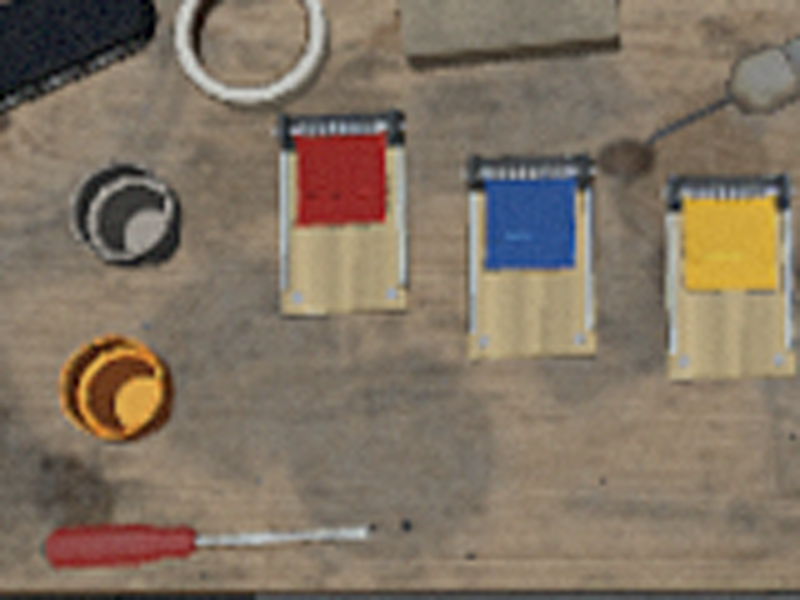

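View pics/cB.png

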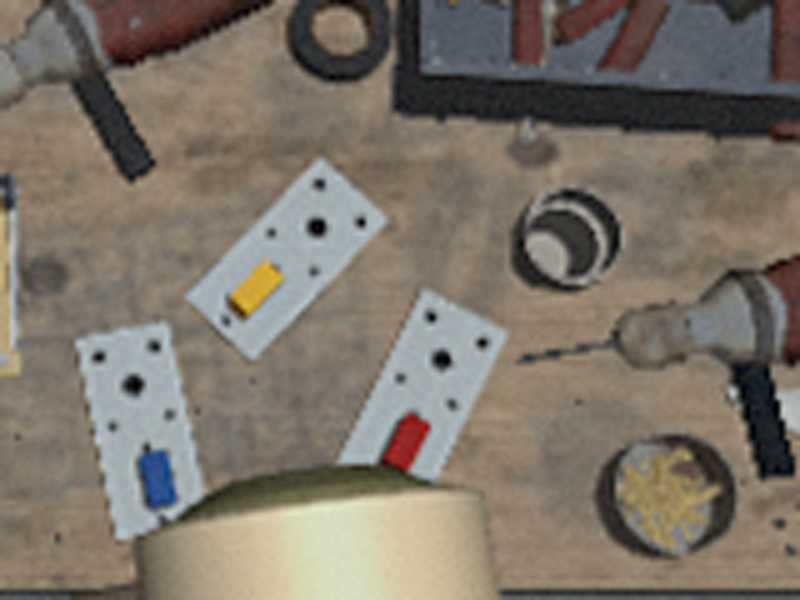

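```bash
cat > h.py <<'E'
import numpy as np
from rig import observe,get_image,camera_info,env
import cv2
def ray(uv,z,c):
    W=np.array(c["world_to_cam"]);R=W[:3,:3];t=W[:3,3];o=-R.T@t
    d=R.T@np.array([(uv[0]-c["cx"])/c["fx"],(uv[1]-c["cy"])/c["fy"],1]);return (o+d*(z-o[2])/d[2])[:2]
def proj(p,c):
    W=np.array(c["world_to_cam"]);q=W[:3,:3]@p+W[:3,3];return q[0]/q[2]*c["fx"]+c["cx"],q[1]/q[2]*c["fy"]+c["cy"]
E
python3 - <<'E'
from h import *
c=camera_info("top"); np.set_printoptions(precision=4,suppress=True)
A=lambda u,v:(135+u/5-.4,150+v/5-.4); B=lambda u,v:(290+u/5-.4,150+v/5-.4)
for n,l,r in(("red",(281,313),(406,312)),("blue",(470,356),(595,354)),("yellow",(668,378),(795,374))):
    p,q=ray(A(*l),.008,c),ray(A(*r),.008,c);d=p-q;L=np.hypot(*d);x=np.array([d[1],-d[0]])/L
    print("board",n,(p+q)/2+.065*x,np.degrees(np.arctan2(x[1],x[0])),L)
for n,l,r in(("red",(424,290),(507,333)),("blue",(77,340),(168,323)),("yellow",(320,158),(388,218))):
    p,q=ray(B(*l),.005,c),ray(B(*r),.005,c);d=p-q;L=np.hypot(*d);x=np.array([d[1],-d[0]])/L
    m=(p+q)/2; print("templ",n,m-.065*x,"bar",m-.1*x,np.degrees(np.arctan2(x[1],x[0])),L)
for n,u in(("red",(406,441)),("blue",(157,479)),("yel",(255,288))): print("bar",n,ray(B(*u),.03,c))
for n,u in(("grey1",A(124,213)),("orange",A(116,388)),("grey2",B(567,237))): print(n,ray(u,.065,c))
W=camera_info("wrist"); w=np.array(W["world_to_cam"]);s=observe()
print(W["fx"],W["cx"],W["cy"],"cam in tool",s["tool_rot"].T@(-w[:3,:3].T@w[:3,3]-s["position"]),"\n",w[:3,:3]@s["tool_rot"])
print(env.hold_point_z)
E
```

```text
board red [0.5618 0.192 ] 0.3948579636783693 0.07954905835006168
board blue [0.5342 0.0717] 0.8566399346524762 0.0792257671273791
board yellow [ 0.5205 -0.0534] 1.751710339949474 0.08039400763271133
templ red [ 0.4403 -0.3493] bar [ 0.4095 -0.3326] -28.563449026372872 0.058638530973197045
templ blue [ 0.4207 -0.1732] bar [ 0.3863 -0.1797] 10.64521737708243 0.05920939429185083
templ yellow [ 0.5317 -0.268 ] bar [ 0.5063 -0.2439] -43.47884775057447 0.058261295477681156
bar red [ 0.4109 -0.3329]
bar blue [ 0.3876 -0.1785]
bar yel [ 0.5076 -0.2427]
grey1 [0.5482 0.3184]
orange [0.4394 0.3169]
grey2 [ 0.5321 -0.43  ]
329.2555534895371 281.40027131738174 211.11786097367195 cam in tool [ 0.0821  0.0006 -0.1421] 
 [[-0.0015  1.     -0.0001]
 [-0.9472 -0.0014 -0.3208]
 [-0.3208 -0.0004  0.9472]]
0.0187
```

```bash
cat >> h.py <<'E'
from scipy.spatial.transform import Rotation as Ro
def Rd(yaw):
    c,s=np.cos(np.radians(yaw)),np.sin(np.radians(yaw));return np.array([[c,s,0],[s,-c,0],[0,0,-1.]])
def plan(pos,yaw,n,start=None):
    """constant per-row shift/turn (tool units) for n rows; start=(pos,yaw) or measured"""
    if start is None: s=observe();p,R=np.array(s["position"]),np.array(s["tool_rot"])
    else: p,R=np.array(start[0]),Rd(start[1])
    w=Ro.from_matrix(R.T@Rd(yaw)).as_rotvec()/n
    S=sum(R@Ro.from_rotvec(w*k).as_matrix() for k in range(n))
    v=np.linalg.solve(S,np.array(pos)-p)
    print(n,"rows: shift",np.round(v/.04,3),"turn",np.round(np.degrees(w)/6,3))
def st():
    s=observe();R=s["tool_rot"];print("t%.1f"%s["time_s"],np.round(s["position"],4),"yaw %.2f"%np.degrees(np.arctan2(R[1,0],R[0,0])),"F",np.round(s["ft_force"],1),"w %.4f"%s["grip_width"],"q6 %.0f"%s["q"][5])
E
python3 -c "
from h import *
plan([.41,-.333,.18],-28.6,10)"
```

```text
10 rows: shift [ 0.57  -0.503  0.127] turn [-0.001  0.     0.796]
```

Call:
drive_tool(
  offset=[
    [0.57,-0.503,0.127],
    [0.57,-0.503,0.127],
    [0.57,-0.503,0.127],
    [0.57,-0.503,0.127],
    [0.57,-0.503,0.127],
    [0.57,-0.503,0.127],
    [0.57,-0.503,0.127],
    [0.57,-0.503,0.127],
    [0.57,-0.503,0.127],
    [0.57,-0.503,0.127],
  ],
  turn=[
    [0,0,0.796],
    [0,0,0.796],
    [0,0,0.796],
    [0,0,0.796],
    [0,0,0.796],
    [0,0,0.796],
    [0,0,0.796],
    [0,0,0.796],
    [0,0,0.796],
    [0,0,0.796],
  ],
  hand=[1,1,1,1,1,1,1,1,1,1],
  newtons=60,
)

```text
time_s: 1.35
position: [0.4107, -0.3324, 0.1802]
tool_rot: [[0.877, -0.481, -0.0], [-0.481, -0.877, 0.0], [-0.001, -0.0, -1.0]]
ft_force: [0.7, -0.5, 0.3]
grip_width: 0.0858
gripper_force: 0.0
```

```bash
python3 - <<'E'
from h import *
st();c=camera_info("wrist");im=get_image("wrist");cv2.imwrite("pics/w1.png",im);np.save("w1.npy",np.array(c["world_to_cam"]))
print(proj([.41,-.333,.035],c),proj([.387,-.179,.035],c),proj([.507,-.243,.035],c),proj([.52,-.053,.01],c))
cv2.imwrite("pics/top1.png",get_image("top"))
E
```

```text
t1.4 [ 0.4107 -0.3324  0.1802] yaw -28.73 F [ 0.7 -0.5  0.3] w 0.0858 q6 67
(np.float64(281.6617048305455), np.float64(196.21286206826667)) (np.float64(157.67124944898904), np.float64(287.05050184098786)) (np.float64(136.69720694184474), np.float64(150.03223473625155)) (np.float64(-11.882256045014856), np.float64(225.86180567077983))
```

View pics/w1.png

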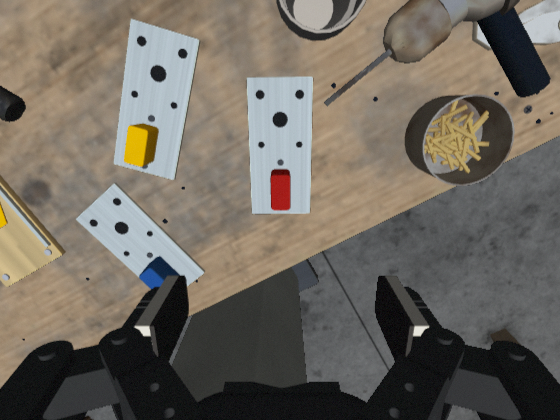

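The wrist view shows the red template at corners (247,78), (313,77), (311,213), (252,213). Yellow is at (133,19), (199,38), (175,180), (114,163), and blue's front edge runs (77,219)-(115,184).

```bash
cat >> h.py <<'E'
def plate(fl,fr,rr,rl,c,z=.005):
    P=[ray(u,z,c) for u in(fl,fr,rr,rl)];f=(P[0]+P[1])/2;r=(P[2]+P[3])/2;d=f-r
    e=P[0]-P[1]; x=d/np.hypot(*d)
    m=(f+r)/2;print("origin",m,"bar",m-.035*x,"yaw %.2f (front-edge %.2f)"%(np.degrees(np.arctan2(d[1],d[0])),np.degrees(np.arctan2(-e[0],e[1]))),"L %.4f"%np.hypot(*d))
    return m-.035*x,np.degrees(np.arctan2(d[1],d[0]))
E
python3 - <<'E'
from h import *
c=camera_info("wrist")
b,y=plate((247,78),(313,77),(311,213),(252,213),c)
plate((133,19),(199,38),(175,180),(114,163),c)
print(ray((281,189),.02,c),ray((281,177),.035,c))
plan([*b,.08],y,4); plan([*b,.009],y,3,([*b,.08],y))
E
```

```text
origin [ 0.44425653 -0.34963451] bar [ 0.4133475  -0.33321405] yaw -27.98 (front-edge -27.79) L 0.1280
origin [ 0.53524857 -0.26790795] bar [ 0.51021189 -0.24345055] yaw -44.33 (front-edge -43.35) L 0.1289
[ 0.41362107 -0.33318168] [ 0.42677588 -0.34038858]
4 rows: shift [0.015 0.003 0.622] turn [-0.002  0.003 -0.022]
3 rows: shift [ 0.    -0.     0.592] turn [0. 0. 0.]
```

Call:
drive_tool(
  offset=[
    [0.015,0.003,0.622],
    [0.015,0.003,0.622],
    [0.015,0.003,0.622],
    [0.015,0.003,0.622],
    [0,0,0.592],
    [0,0,0.592],
    [0,0,0.592],
    [0,0,0],
    [0,0,0],
    [0,0,0],
  ],
  turn=[
    [0,0,-0.022],
    [0,0,-0.022],
    [0,0,-0.022],
    [0,0,-0.022],
    [0,0,0],
    [0,0,0],
    [0,0,0],
    [0,0,0],
    [0,0,0],
    [0,0,0],
  ],
  hand=[1,1,1,1,0.6,0.6,0.5,0,0,0],
  newtons=60,
)

```text
time_s: 2.7
position: [0.4119, -0.335, 0.0109]
tool_rot: [[0.883, -0.47, 0.001], [-0.47, -0.883, -0.001], [0.001, 0.001, -1.0]]
ft_force: [-0.1, 0.1, -1.1]
grip_width: 0.0167
gripper_force: 62.0
```

```bash
python3 -c "
from h import *
st()
plan([.40,0.1,.14],0.4,10,([.4134,-.3332,.11],-28.0))
plan([.4,.1,.14],0.4,14,([.4134,-.3332,.11],-28.0))"
```

```text
t2.7 [ 0.4119 -0.335   0.0109] yaw -28.04 F [-0.1  0.1 -1.1] w 0.0167 q6 66
10 rows: shift [-0.32  -1.047 -0.075] turn [ 0.     0.    -0.473]
14 rows: shift [-0.223 -0.749 -0.054] turn [ 0.     0.    -0.338]
```

```bash
python3 -c "
from h import *
plan([.46,-.03,.25],0.4,8,([.412,-.335,.091],-28.0))"
```

```text
8 rows: shift [-0.113 -0.968 -0.497] turn [ 0.     0.    -0.592]
```

Call:
drive_tool(
  offset=[
    [0,0,-1],
    [0,0,-1],
    [-0.113,-0.968,-0.497],
    [-0.113,-0.968,-0.497],
    [-0.113,-0.968,-0.497],
    [-0.113,-0.968,-0.497],
    [-0.113,-0.968,-0.497],
    [-0.113,-0.968,-0.497],
    [-0.113,-0.968,-0.497],
    [-0.113,-0.968,-0.497],
  ],
  turn=[
    [0,0,0],
    [0,0,0],
    [0,0,-0.592],
    [0,0,-0.592],
    [0,0,-0.592],
    [0,0,-0.592],
    [0,0,-0.592],
    [0,0,-0.592],
    [0,0,-0.592],
    [0,0,-0.592],
  ],
  hand=[0,0,0,0,0,0,0,0,0,0],
)

```text
time_s: 3.95
position: [0.4595, -0.0283, 0.2503]
tool_rot: [[1.0, 0.009, 0.001], [0.009, -1.0, -0.0], [0.001, 0.0, -1.0]]
ft_force: [-0.0, -0.7, -0.9]
grip_width: 0.0169
gripper_force: 62.2
```

```bash
python3 - <<'E'
from h import *
st();c=camera_info("wrist");im=get_image("wrist");cv2.imwrite("pics/w2.png",im);np.save("w2.npy",np.array(c["world_to_cam"]))
E
```

```text
t4.0 [ 0.4595 -0.0283  0.2503] yaw 0.50 F [-0.  -0.7 -0.9] w 0.0169 q6 71
```

View pics/w2.png

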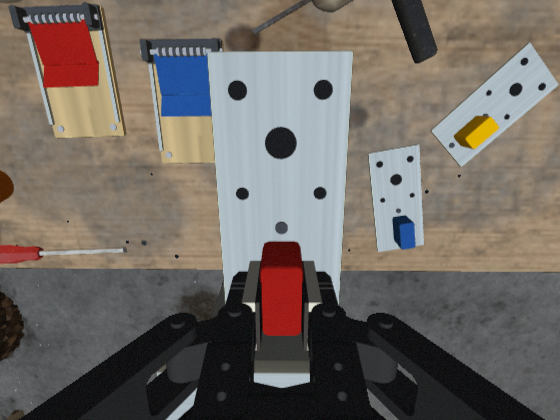

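```bash
python3 -c "
import cv2
im=cv2.imread('pics/w2.png')
cv2.imwrite('pics/w2c.png',cv2.resize(im[0:165,0:220],None,fx=3.6,fy=3.6,interpolation=cv2.INTER_CUBIC))"
```

```text
(no output)
```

View pics/w2c.png

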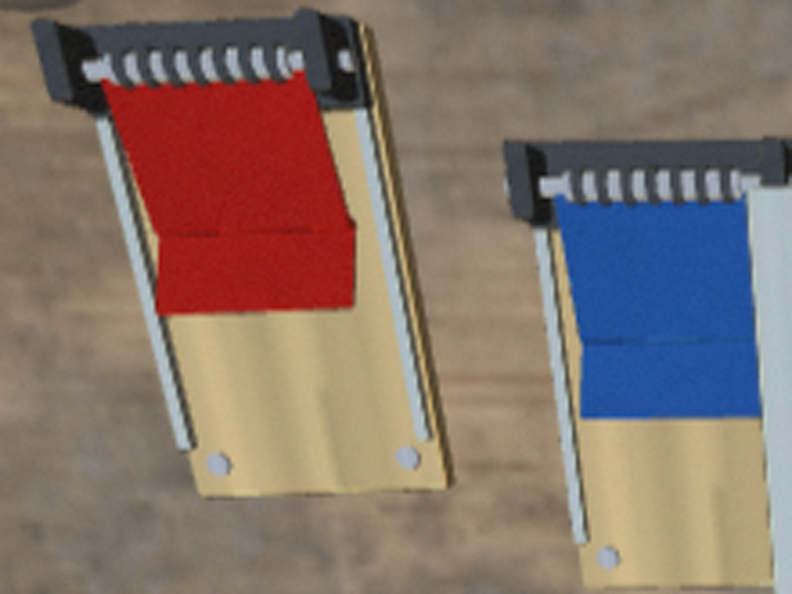

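The crop shows the red board's near corners at (198,495) and (446,487), with lip inner edges (112,118)-(195,447) and (357,112)-(418,440). Blue is partly hidden.

```bash
python3 - <<'E'
from h import *
c=camera_info("wrist");f=lambda u,v:((u+.5)/3.6-.5,(v+.5)/3.6-.5)
R=lambda u,v,z:ray(f(u,v),z,c)
a=lambda d:np.degrees(np.arctan2(d[1],d[0]))
l,r=R(198,495,.008),R(446,487,.008);d=l-r
print("near mid",(l+r)/2,np.hypot(*d),"yaw",a([d[1],-d[0]]))
L0,L1,Q0,Q1=R(195,447,.013),R(112,118,.013),R(418,440,.013),R(357,112,.013)
print("lips",L0,L1,a(L1-L0),Q0,Q1,a(Q1-Q0))
print("blue",R(584,587,.008),"lip",R(586,542,.013),R(548,230,.013),a(R(548,230,.013)-R(586,542,.013)))
s=observe();z=s["position"][2]-.006
fl,fr=ray((209,53),z,c),ray((351,52),z,c);d=fl-fr;print("held front mid",(fl+fr)/2,np.hypot(*d),"yaw",a([d[1],-d[0]]), "tcp",s["position"])
rl=ray((222,290),z,c);rr=ray((339,290),z,c);print("sides",a(fl-rl),a(fr-rr))
E
```

```text
near mid [0.50054124 0.19663533] 0.07990689961553339 yaw 2.501816003179237
lips [0.51407686 0.2310945 ] [0.60577587 0.23606669] 3.1037111679323646 [0.517049   0.16111237] [0.60818172 0.16526618] 2.6097198296475383
blue [0.47064804 0.11588165] lip [0.48606721 0.11194245] [0.57769232 0.11383636] 1.1841489764113433
held front mid [ 0.56011894 -0.02379224] 0.05816304567161793 yaw 1.0673699866403683 tcp [ 0.45950125 -0.02498757  0.25287497]
sides 0.177230829198898 1.3489239513889226
```

```bash
python3 - <<'E'
from h import *
st()
c0=camera_info("wrist");c=dict(c0);c["world_to_cam"]=np.load("w2.npy");f=lambda u,v:((u+.5)/3.6-.5,(v+.5)/3.6-.5)
R=lambda u,v,z:ray(f(u,v),z,c)
a=lambda d:np.degrees(np.arctan2(d[1],d[0]))
l,r=R(198,495,.008),R(446,487,.008);d=l-r
print("near mid",(l+r)/2,np.hypot(*d),"yaw",a([d[1],-d[0]]))
L0,L1,Q0,Q1=R(195,447,.013),R(112,118,.013),R(418,440,.013),R(357,112,.013)
print("lips",L0,L1,a(L1-L0),Q0,Q1,a(Q1-Q0))
print("blue",R(584,587,.008),"lip",R(586,542,.013),R(548,230,.013),a(R(548,230,.013)-R(586,542,.013)))
p=np.array([.4595,-.0283,.2503]);z=p[2]-.006
fl,fr=ray((209,53),z,c),ray((351,52),z,c);d=fl-fr;print("held front mid",(fl+fr)/2,np.hypot(*d),"yaw",a([d[1],-d[0]]))
E
```

```text
t4.0 [ 0.4595 -0.025   0.2529] yaw 0.79 F [-1.3  3.8  1.3] w 0.0171 q6 71
near mid [0.50105863 0.19126876] 0.07928197486972598 yaw 2.2096689169976758
lips [0.514692   0.22533147] [0.60564133 0.22956945] 2.6678911490741637 [0.51728765 0.15590001] [0.60767919 0.15939467] 2.2140313368891857
blue [0.47095364 0.11133564] lip [0.48627593 0.10731826] [0.57720879 0.10861446] 0.8166658560174341
held front mid [ 0.56006833 -0.02763074] 0.05800973195630667 yaw 0.7827334286874802
```

```bash
cat >> h.py <<'E'
def edge(im,a,b,h=4,n=25):
    """refine segment a-b to strongest grey gradient, returns fitted endpoints"""
    g=cv2.GaussianBlur(im.astype(np.float32).mean(2),(0,0),.7);a,b=np.array(a,float),np.array(b,float)
    t=(b-a)/np.hypot(*(b-a));nn=np.array([-t[1],t[0]]);s=np.arange(-h,h+.01,.25);P=[]
    for k in np.linspace(.08,.92,n):
        m=a+k*(b-a);q=(m+s[:,None]*nn).astype(np.float32)
        v=cv2.remap(g,q[:,0][None],q[:,1][None],cv2.INTER_CUBIC)[0];d=np.abs(np.gradient(v));P.append(s[d.argmax()])
    k=np.linspace(.08,.92,n)*np.hypot(*(b-a));P=np.array(P)
    ok=np.abs(P-np.median(P))<1.5;f=np.polyfit(k[ok],P[ok],1);r=np.abs(P[ok]-np.polyval(f,k[ok])).mean()
    return a+nn*f[1],b+nn*np.polyval(f,np.hypot(*(b-a))),r,ok.sum()
ang=lambda d:np.degrees(np.arctan2(d[1],d[0]))
E
python3 - <<'E'
from h import *
st();c=camera_info("wrist");im=get_image("wrist");cv2.imwrite("pics/w3.png",im)
w2=cv2.imread("pics/w2.png");g=[cv2.cvtColor(i[:165,:205],6).astype(np.float32) for i in(w2,im)]
print("shift",cv2.phaseCorrelate(*g));st()
f=lambda u,v:((u+.5)/3.6-.5,(v+.5)/3.6-.5)
def rep(n,im,c,a,b,z):
    p,q,r,k=edge(im,a,b);A,B=ray(p,z,c),ray(q,z,c);print(n,A,B,"%.2f"%ang(B-A),"res %.2f %d"%(r,k))
rep("w red near",im,c,f(446,487),f(198,495),.008)
rep("w red Rl",im,c,f(418,440),f(357,112),.013);rep("w red Ll",im,c,f(195,447),f(112,118),.013)
rep("w blue Ll",im,c,f(586,542),f(548,230),.013)
rep("w blue near",im,c,f(765,584),f(584,587),.008)
t=cv2.imread("pics/top1.png");ct=camera_info("top");A=lambda u,v:(135+u/5-.4,150+v/5-.4)
for n,l,r,ll,rl in(("red",(281,313),(406,312),[(281,300),(281,150)],[(406,300),(405,150)]),("blue",(470,356),(595,354),[(470,340),(470,190)],[(595,340),(593,190)]),("yel",(668,378),(795,374),[(669,360),(669,210)],[(794,360),(790,210)])):
    rep("top near "+n,t,ct,A(*r),A(*l),.008)
    for e in(ll,rl): rep("  side",t,ct,A(*e[0]),A(*e[1]),.008)
E
```

```text
t4.0 [ 0.4595 -0.025   0.2529] yaw 0.79 F [-1.3  3.8  1.3] w 0.0171 q6 71
shift ((5.44227748592256, 0.3709152379174725), 0.7670261010221002)
t4.0 [ 0.4598 -0.027   0.2517] yaw 0.65 F [-0.1 -0.3 -1.1] w 0.0169 q6 71
w red near [0.5025375  0.15669317] [0.49901962 0.2365124 ] 92.52 res 0.29 25
w red Rl [0.51665596 0.16320928] [0.60783035 0.16728965] 2.56 res 0.55 8
w red Ll [0.51514968 0.22671343] [0.60673362 0.2318366 ] 3.20 res 0.12 22
w blue Ll [0.48663475 0.10763403] [0.57820899 0.10962081] 1.24 res 0.20 25
w blue near [0.47223911 0.05639813] [0.47132295 0.11582365] 90.88 res 0.06 25
top near red [0.50145482 0.15195368] [0.49534381 0.23127371] 94.41 res 0.20 25
  side [0.50497859 0.23328947] [0.60404947 0.23756258] 2.47 res 0.00 18
  side [0.50486989 0.15321949] [0.6039533  0.15556525] 1.36 res 0.17 14
top near blue [0.46924845 0.03113174] [0.47227537 0.11050852] 87.82 res 0.85 9
  side [0.4789176  0.10986475] [0.57718062 0.1134419 ] 2.08 res 0.07 20
  side [0.47881367 0.03154752] [0.57705103 0.03632473] 2.78 res 0.18 12
top near yel [ 0.45763515 -0.09553594] [ 0.45557573 -0.01515485] 91.47 res 0.27 11
  side [ 0.46588189 -0.01631999] [ 0.56374923 -0.01324956] 1.80 res 0.15 15
  side [ 0.46574162 -0.09347903] [ 0.56368266 -0.09444905] -0.57 res 0.08 25
```

```bash
python3 -c "
from h import *
plan([.444,.1898,.11],2.0,7); plan([.444,.1898,.030],2.0,3,([.444,.1898,.11],2.0))"
```

```text
7 rows: shift [-0.041 -0.776  0.505] turn [ 0.001 -0.006 -0.032]
3 rows: shift [ 0.    -0.     0.667] turn [0. 0. 0.]
```

Call:
drive_tool(
  offset=[
    [-0.041,-0.776,0.505],
    [-0.041,-0.776,0.505],
    [-0.041,-0.776,0.505],
    [-0.041,-0.776,0.505],
    [-0.041,-0.776,0.505],
    [-0.041,-0.776,0.505],
    [-0.041,-0.776,0.505],
    [0,0,0.667],
    [0,0,0.667],
    [0,0,0.667],
  ],
  turn=[
    [0,0,-0.032],
    [0,0,-0.032],
    [0,0,-0.032],
    [0,0,-0.032],
    [0,0,-0.032],
    [0,0,-0.032],
    [0,0,-0.032],
    [0,0,0],
    [0,0,0],
    [0,0,0],
  ],
  hand=[0,0,0,0,0,0,0,0,0,0],
)

```text
time_s: 5.3
position: [0.4451, 0.1869, 0.0269]
tool_rot: [[1.0, 0.029, 0.001], [0.029, -1.0, -0.0], [0.001, 0.0, -1.0]]
ft_force: [-0.2, 0.5, -0.5]
grip_width: 0.017
gripper_force: 62.2
```

```bash
python3 - <<'E'
from h import *
for i in range(6): get_image("scene")
st();im=get_image("wrist");cv2.imwrite("pics/w4.png",im)
st();print(observe()["tool_rot"])
E
```

```text
t5.6 [0.4456 0.1873 0.0287] yaw 1.70 F [-1.1 -0.9 -0.5] w 0.0173 q6 97
t5.7 [0.4455 0.1873 0.0287] yaw 1.70 F [-0.6  1.  -0.5] w 0.0166 q6 97
[[ 9.99556758e-01  2.96949296e-02  2.12121283e-03]
 [ 2.96944266e-02 -9.99558987e-01  2.68212663e-04]
 [ 2.12824191e-03 -2.05105581e-04 -9.99997714e-01]]
```

View pics/w4.png

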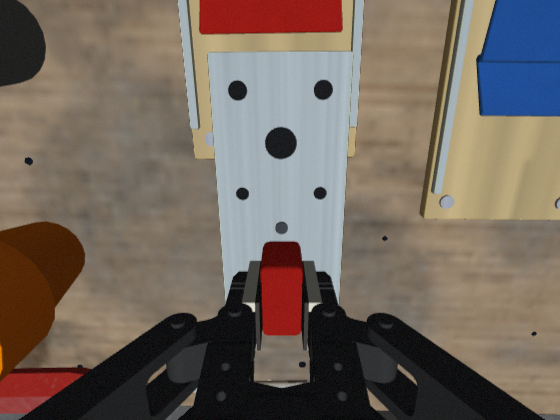

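The wrist view shows the plate about 3.5 mm right of the lip centre. The lips' inner edges are at columns 192 and 353 at row 53, and the plate is at 209-351. It is nearly square, so I shift, lower and slide.

Call:
drive_tool(
  offset=[
    [0,-0.085,0],
    [0,0,0.12],
    [0,0,0.12],
    [0.19,0,0],
    [0.19,0,0],
    [0.19,0,0],
    [0.19,0,0],
    [0.19,0,0],
    [0.19,0,0],
    [0,0,0],
  ],
  turn=[
    [0,0,-0.07],
    [0,0,0],
    [0,0,0],
    [0,0,0],
    [0,0,0],
    [0,0,0],
    [0,0,0],
    [0,0,0],
    [0,0,0],
    [0,0,0],
  ],
  hand=[0,0,0,0,0,0,0,0,0,0],
)

```text
time_s: 6.9
position: [0.49, 0.1925, 0.0181]
tool_rot: [[0.999, 0.037, -0.002], [0.037, -0.999, -0.0], [-0.002, 0.0, -1.0]]
ft_force: [-4.8, 1.0, 6.9]
grip_width: 0.0167
gripper_force: 63.6
```

```bash
python3 - <<'E'
from h import *
st();im=get_image("wrist");cv2.imwrite("pics/w5.png",im)
cv2.imwrite("pics/s5.png",get_image("scene"))
st()
E
```

```text
t6.9 [0.49   0.1925 0.0181] yaw 2.13 F [-4.8  1.   6.9] w 0.0167 q6 96
t7.0 [0.49   0.1925 0.0181] yaw 2.13 F [-4.4 -0.6  6.4] w 0.0170 q6 96
```

View pics/w5.png

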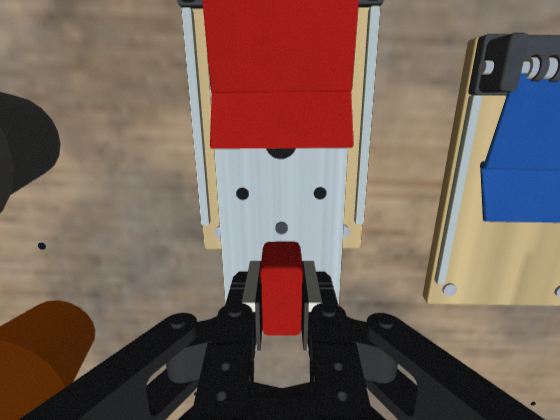

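The wrist view shows the plate under the red clip and centred: lips at 209 and 356, plate at 222-342. I keep pushing.

Call:
drive_tool(
  offset=[
    [0.09,0,0],
    [0.09,0,0],
    [0.09,0,0],
    [0.09,0,0],
    [0.03,0,0],
    [0.03,0,0],
    [0.02,0,0],
    [0,0,0],
    [0,0,0],
    [0,0,0],
  ],
  turn=[
    [0,0,0],
    [0,0,0],
    [0,0,0],
    [0,0,0],
    [0,0,0],
    [0,0,0],
    [0,0,0],
    [0,0,0],
    [0,0,0],
    [0,0,0],
  ],
  hand=[0,0,0,0,0,0,0,0,0,0],
)

```text
time_s: 8.25
position: [0.5059, 0.1932, 0.0181]
tool_rot: [[0.999, 0.037, -0.005], [0.037, -0.999, -0.0], [-0.005, 0.0, -1.0]]
ft_force: [-11.9, -0.6, 12.1]
grip_width: 0.0167
gripper_force: 64.1
```

Call:
drive_tool(
  offset=[
    [0.04,0,0],
    [0.04,0,0],
    [0,0,0],
    [0,0,0],
    [0,0,0],
    [0,0,0],
    [0,0,-0.3],
    [0,0,-0.8],
    [0,0,-1],
    [0,0,-1],
  ],
  turn=[
    [0,0,0],
    [0,0,0],
    [0,0,0],
    [0,0,0],
    [0,0,0],
    [0,0,0],
    [0,0,0],
    [0,0,0],
    [0,0,0],
    [0,0,0],
  ],
  hand=[0,0,0,0.6,0.6,0.6,0.6,0.6,0.8,1],
)

```text
time_s: 9.5
position: [0.5111, 0.1932, 0.144]
tool_rot: [[0.999, 0.037, 0.001], [0.037, -0.999, 0.0], [0.001, -0.0, -1.0]]
ft_force: [0.6, -0.5, -0.7]
grip_width: 0.0835
gripper_force: 0.0
```

```bash
python3 - <<'E'
from h import *
for i in range(6): get_image("scene")
st();c=camera_info("wrist");im=get_image("wrist");cv2.imwrite("pics/w6.png",im);np.save("w6.npy",c["world_to_cam"])
cv2.imwrite("pics/t6.png",get_image("top"))
E
```

```text
t9.8 [0.5106 0.1931 0.1412] yaw 2.13 F [ 0.2 -0.   0.8] w 0.0853 q6 96
```

View pics/w6.png

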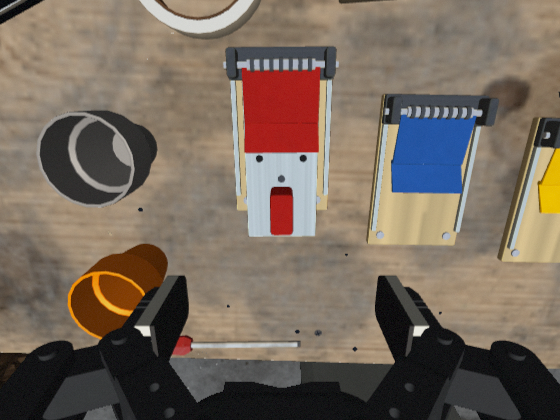

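The wrist view shows the red template under its clip: near end of the board at row 210, plate rear at row 237, holes aligned. The grey cup's rim is centred near (86,158) and the orange rim near (107,305).

```bash
python3 - <<'E'
from h import *
c=camera_info("wrist");c["world_to_cam"]=np.load("w6.npy");im=cv2.imread("pics/w6.png")
def E(a,b,z):
    p,q,r,k=edge(im,a,b,3);A,B=ray(p,z,c),ray(q,z,c);print(A,B,"%.2f"%ang(B-A),"res %.2f %d"%(r,k));return A,B
print("red: near, rear, sides");print(ray((237,210),.008,c),ray((326,208),.008,c));E((316,236),(249,237),.013);E((248,220),(246,165),.013);E((316,220),(317,165),.013)
print("blue near, lips inner");E((456,245),(368,243),.008);E((375,229),(389,126),.013);E((458,228),(472,124),.013)
print("yellow near, left lip");E((559,262),(501,260),.008);E((517,247),(540,148),.013)
print("cups",ray((86,158),.075,c),ray((107,305),.075,c))
E
```

```text
red: near, rear, sides
[0.49911611 0.23125614] [0.50375376 0.15297555]
[0.47897847 0.16056942] [0.47665318 0.22014119] 92.24 res 0.06 16
[0.49189235 0.22152843] [0.54035714 0.223495  ] 2.32 res 0.28 25
[0.4940199  0.16266223] [0.54248247 0.1646442 ] 2.34 res 0.29 25
blue near, lips inner
[0.47254741 0.03128676] [0.47083819 0.11191474] 91.21 res 0.23 25
[0.48740375 0.10874436] [0.57592093 0.11030771] 1.01 res 0.20 20
[0.49103474 0.03649732] [0.57950608 0.04127633] 3.09 res 0.44 14
yellow near, left lip
[ 0.45835124 -0.06836214] [ 0.4579292  -0.01390486] 90.44 res 0.22 25
[ 0.47496179 -0.01920896] [ 0.56320439 -0.01438588] 3.13 res 0.63 22
cups [0.55336373 0.31779116] [0.44439872 0.31920042]
```

```bash
cat >> h.py <<'E'
HUE={"red":(172,8),"yellow":(18,35),"blue":(100,125)}
def findplate(im,c,col,near=None):
    h=cv2.cvtColor(im,40);H,S,V=cv2.split(h);a,b=HUE[col]
    m=((H>=a)|(H<=b)) if a>b else ((H>=a)&(H<=b)); m=(m&(S>110)&(V>50)).astype(np.uint8)
    g=((S<45)&(V>120)).astype(np.uint8)
    u=cv2.morphologyEx(g|m,cv2.MORPH_CLOSE,np.ones((9,9)))
    u=cv2.morphologyEx(u,cv2.MORPH_OPEN,np.ones((9,9)))
    n,L,St,C=cv2.connectedComponentsWithStats(u);best=None
    for i in range(1,n):
        k=L==i;nb=(k&(m>0)).sum();fr=nb/k.sum()
        if k.sum()>2000 and .06<fr<.4 and (best is None or nb>best[0]): best=(nb,i)
    if best is None: print("none");return
    k=(L==best[1]).astype(np.uint8);cn=max(cv2.findContours(k,0,1)[0],key=cv2.contourArea)
    P=np.array([ray(p,.005,c) for p in cn[:,0].astype(float)])
    r=cv2.minAreaRect((P*1e3).astype(np.float32));B=cv2.boxPoints(r)/1e3;ctr=np.array(r[0])/1e3
    e=[B[1]-B[0],B[2]-B[1]];x=max(e,key=lambda v:v@v);x=x/np.hypot(*x)
    bp=np.argwhere((L==best[1])&(m>0)).mean(0)[::-1];bar=ray(bp,.022,c)
    if (ctr-bar)@x<0:x=-x
    print(col,"origin",ctr.round(4),"size",np.round(r[1],1),"yaw %.2f"%ang(x),"barblob",bar.round(4),"bar",(ctr-.035*x).round(4))
    return ctr-.035*x,ang(x)
E
python3 - <<'E'
from h import *
c=camera_info("wrist");c["world_to_cam"]=np.load("w1.npy")
for k in HUE: findplate(cv2.imread("pics/w1.png"),c,k)
plan([.42,-.15,.18],10.5,10)
E
```

```text
none
none
none
10 rows: shift [-0.314  0.831 -0.097] turn [ 0.     0.002 -0.14 ]
```

Call:
drive_tool(
  offset=[
    [-0.314,0.831,-0.097],
    [-0.314,0.831,-0.097],
    [-0.314,0.831,-0.097],
    [-0.314,0.831,-0.097],
    [-0.314,0.831,-0.097],
    [-0.314,0.831,-0.097],
    [-0.314,0.831,-0.097],
    [-0.314,0.831,-0.097],
    [-0.314,0.831,-0.097],
    [-0.314,0.831,-0.097],
  ],
  turn=[
    [0,0,-0.14],
    [0,0,-0.14],
    [0,0,-0.14],
    [0,0,-0.14],
    [0,0,-0.14],
    [0,0,-0.14],
    [0,0,-0.14],
    [0,0,-0.14],
    [0,0,-0.14],
    [0,0,-0.14],
  ],
  hand=[1,1,1,1,1,1,1,1,1,1],
)

```text
time_s: 11.15
position: [0.4199, -0.151, 0.1803]
tool_rot: [[0.983, 0.183, -0.001], [0.183, -0.983, 0.001], [-0.001, -0.001, -1.0]]
ft_force: [0.4, -0.2, -0.6]
grip_width: 0.0854
gripper_force: 0.0
```

```bash
python3 - <<'E'
from h import *
for i in range(6): get_image("scene")
st();c=camera_info("wrist");im=get_image("wrist");cv2.imwrite("pics/w7.png",im);np.save("w7.npy",c["world_to_cam"])
h=cv2.cvtColor(cv2.imread("pics/w1.png"),40)
for u,v in((270,150),(190,60),(281,190),(140,145),(165,270),(220,60),(200,200),(340,360)):print((u,v),h[v,u])
E
sed -i 's/(S<45)&(V>120)/(H>60)\&(H<135)\&(S<60)\&(V>130)/' h.py
python3 -c "
from h import *
for f in('w1','w7'):
    c=camera_info('wrist');c['world_to_cam']=np.load(f+'.npy')
    for k in HUE: findplate(cv2.imread('pics/%s.png'%f),c,k)"
```

```text
t11.4 [ 0.4203 -0.1492  0.1803] yaw 10.56 F [-0.9  0.1  0.5] w 0.0851 q6 45
(270, 150) [102  29 200]
(190, 60) [101  28 204]
(281, 190) [  1 216 162]
(140, 145) [ 24 246 228]
(165, 270) [106 201  57]
(220, 60) [ 14  59 156]
(200, 200) [ 17  36 141]
(340, 360) [90  8 96]
red origin [ 0.444  -0.3498] size [ 59.  128.9] yaw -28.40 barblob [ 0.4131 -0.3329] bar [ 0.4132 -0.3332]
yellow origin [ 0.5353 -0.2679] size [ 59.1 129.1] yaw -44.56 barblob [ 0.5107 -0.243 ] bar [ 0.5103 -0.2433]
blue origin [ 0.4259 -0.1729] size [128.8  59.8] yaw 10.51 barblob [ 0.3973 -0.179 ] bar [ 0.3914 -0.1792]
none
yellow origin [ 0.5351 -0.2669] size [ 59.6 128.8] yaw -44.56 barblob [ 0.5107 -0.2432] bar [ 0.5102 -0.2423]
blue origin [ 0.4255 -0.1717] size [128.3  59. ] yaw 10.63 barblob [ 0.3906 -0.1785] bar [ 0.3911 -0.1782]
```

```bash
python3 -c "
from h import *
plan([.3910,-.1782,.075],10.6,4); plan([.391,-.1782,.009],10.6,3,([.391,-.1782,.075],10.6))"
```

```text
4 rows: shift [-0.214  0.145  0.659] turn [-0.002  0.001 -0.001]
3 rows: shift [ 0.   -0.    0.55] turn [0. 0. 0.]
```

Call:
drive_tool(
  offset=[
    [-0.214,0.145,0.659],
    [-0.214,0.145,0.659],
    [-0.214,0.145,0.659],
    [-0.214,0.145,0.659],
    [0,0,0.55],
    [0,0,0.55],
    [0,0,0.53],
    [0,0,0],
    [0,0,0],
    [0,0,0],
  ],
  turn=[
    [0,0,0],
    [0,0,0],
    [0,0,0],
    [0,0,0],
    [0,0,0],
    [0,0,0],
    [0,0,0],
    [0,0,0],
    [0,0,0],
    [0,0,0],
  ],
  hand=[1,1,1,1,0.6,0.6,0.5,0,0,0],
)

```text
time_s: 12.75
position: [0.3914, -0.1791, 0.0108]
tool_rot: [[0.983, 0.183, 0.001], [0.183, -0.983, -0.001], [0.001, 0.001, -1.0]]
ft_force: [0.2, 0.4, -1.3]
grip_width: 0.0171
gripper_force: 59.7
```

```bash
python3 -c "
from h import *
st();a=np.radians(1.3);x=np.array([np.cos(a),np.sin(a)]);m=np.array([.4717,.0716])-.055*x;print(m)
s=observe()['position']
plan([*m,.08],1.3,7,([s[0],s[1],s[2]+.08],10.6))"
```

```text
t12.8 [ 0.3914 -0.1791  0.0108] yaw 10.55 F [ 0.2  0.4 -1.3] w 0.0171 q6 39
[0.41671416 0.0703522 ]
7 rows: shift [ 0.193 -0.876  0.039] turn [0.    0.    0.221]
```

Call:
drive_tool(
  offset=[
    [0,0,-1],
    [0,0,-1],
    [0.193,-0.876,0.039],
    [0.193,-0.876,0.039],
    [0.193,-0.876,0.039],
    [0.193,-0.876,0.039],
    [0.193,-0.876,0.039],
    [0.193,-0.876,0.039],
    [0.193,-0.876,0.039],
    [0,0,1],
  ],
  turn=[
    [0,0,0],
    [0,0,0],
    [0,0,0.221],
    [0,0,0.221],
    [0,0,0.221],
    [0,0,0.221],
    [0,0,0.221],
    [0,0,0.221],
    [0,0,0.221],
    [0,0,0],
  ],
  hand=[0,0,0,0,0,0,0,0,0,0],
)

```text
time_s: 14.0
position: [0.4186, 0.0722, 0.0407]
tool_rot: [[1.0, 0.025, 0.007], [0.025, -1.0, -0.001], [0.007, 0.001, -1.0]]
ft_force: [1.6, -0.3, -2.1]
grip_width: 0.0168
gripper_force: 59.9
```

```bash
python3 - <<'E'
from h import *
for i in range(6): get_image("scene")
st();c=camera_info("wrist");im=get_image("wrist");cv2.imwrite("pics/w8.png",im);np.save("w8.npy",c["world_to_cam"]);st()
E
```

```text
t14.3 [0.4173 0.0701 0.0404] yaw 1.21 F [-0.4 -0.4 -0.7] w 0.0170 q6 82
t14.3 [0.4173 0.0701 0.0404] yaw 1.21 F [ 0.   0.6 -1.8] w 0.0172 q6 82
```

View pics/w8.png

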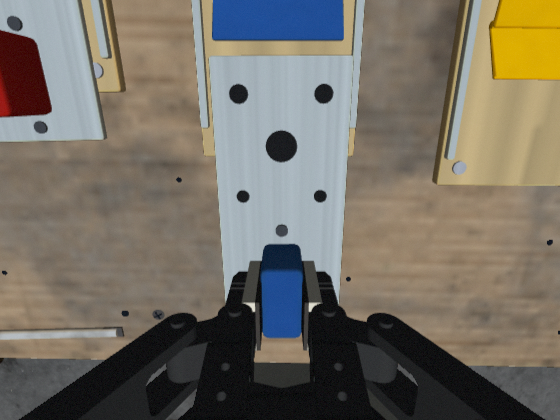

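The wrist view shows the plate centred over the blue board to within about 1 mm (lips at 205 and 353 at row 57, plate at 210-352) and square. I lower and slide.

Call:
drive_tool(
  offset=[
    [0,-0.03,0.27],
    [0,0,0.28],
    [0.17,0,0],
    [0.17,0,0],
    [0.17,0,0],
    [0.17,0,0],
    [0.17,0,0],
    [0.17,0,0],
    [0.17,0,0],
    [0.17,0,0],
  ],
  turn=[
    [0,0,0],
    [0,0,0],
    [0,0,0],
    [0,0,0],
    [0,0,0],
    [0,0,0],
    [0,0,0],
    [0,0,0],
    [0,0,0],
    [0,0,0],
  ],
  hand=[0,0,0,0,0,0,0,0,0,0],
)

```text
time_s: 15.6
position: [0.467, 0.0734, 0.0178]
tool_rot: [[1.0, 0.023, -0.01], [0.023, -1.0, 0.0], [-0.01, -0.001, -1.0]]
ft_force: [-18.1, -0.3, 25.8]
grip_width: 0.0168
gripper_force: 64.3
```

Call:
drive_tool(
  offset=[
    [0.09,0,0],
    [0.05,0,0],
    [0.03,0,0],
    [0.03,0,0],
    [0.02,0,0],
    [0.02,0,0],
    [0,0,0],
    [0,0,0],
    [0,0,0],
    [0,0,0],
  ],
  turn=[
    [0,0,0],
    [0,0,0],
    [0,0,0],
    [0,0,0],
    [0,0,0],
    [0,0,0],
    [0,0,0],
    [0,0,0],
    [0,0,0],
    [0,0,0],
  ],
  hand=[0,0,0,0,0,0,0,0,0,0],
)

```text
time_s: 16.85
position: [0.4773, 0.0735, 0.0178]
tool_rot: [[1.0, 0.023, -0.008], [0.023, -1.0, 0.0], [-0.008, -0.0, -1.0]]
ft_force: [-16.2, -0.4, 23.3]
grip_width: 0.017
gripper_force: 64.2
```

Call:
drive_tool(
  offset=[
    [0,0,-0.015],
    [0.03,0,0],
    [0.03,0,0],
    [0.03,0,0],
    [0.03,0,0],
    [0,0,0],
    [0,0,0],
    [0,0,0],
    [0,0,0],
    [0,0,0],
  ],
  turn=[
    [0,0,0],
    [0,0,0],
    [0,0,0],
    [0,0,0],
    [0,0,0],
    [0,0,0],
    [0,0,0],
    [0,0,0],
    [0,0,0],
    [0,0,0],
  ],
  hand=[0,0,0,0,0,0,0,0,0,0],
)

```text
time_s: 18.1
position: [0.4787, 0.0735, 0.0178]
tool_rot: [[1.0, 0.023, -0.016], [0.023, -1.0, -0.0], [-0.016, -0.0, -1.0]]
ft_force: [-27.7, -4.2, 27.4]
grip_width: 0.017
gripper_force: 64.8
```

Call:
drive_tool(
  offset=[
    [0,0,0],
    [0,0,0],
    [0,0,0],
    [0,0,-0.3],
    [0,0,-0.8],
    [0,0,-1],
    [0,0,-1],
    [0,0,0],
    [0,0,0],
    [0,0,0],
  ],
  turn=[
    [0,0,0],
    [0,0,0],
    [0,0,0],
    [0,0,0],
    [0,0,0],
    [0,0,0],
    [0,0,0],
    [0,0,0],
    [0,0,0],
    [0,0,0],
  ],
  hand=[0.6,0.6,0.6,0.6,0.6,0.8,1,1,1,1],
)

```text
time_s: 19.35
position: [0.485, 0.0732, 0.1409]
tool_rot: [[1.0, 0.022, -0.002], [0.022, -1.0, 0.0], [-0.002, -0.0, -1.0]]
ft_force: [0.8, -0.0, 0.0]
grip_width: 0.0851
gripper_force: 0.0
```

```bash
python3 - <<'E'
from h import *
for i in range(4): get_image("scene")
st();c=camera_info("wrist");im=get_image("wrist");cv2.imwrite("pics/w9.png",im);np.save("w9.npy",c["world_to_cam"])
for q in([.49,-.05,.008],[.458,-.014,.008],[.458,-.094,.008]):print(proj(q,c))
def E(n,a,b,z):
    p,q,r,k=edge(im,a,b,5);A,B=ray(p,z,c),ray(q,z,c);print(n,A,B,"%.2f"%ang(B-A),"res %.2f %d"%(r,k))
P=lambda x,y,z:proj([x,y,z],c)
E("rear",P(.449,.044,.013),P(.449,.099,.013),.013)
E("plate L",P(.455,.101,.013),P(.465,.101,.013),.013);E("plate R",P(.455,.041,.013),P(.465,.041,.013),.013)
E("near L",P(.4712,.104,.008),P(.471,.11,.008),.008);E("near R",P(.4725,.032,.008),P(.4723,.039,.008),.008)
E("yel near",P(.458,-.09,.008),P(.4575,-.014,.008),.008)
E("yel Ll",P(.475,-.0192,.013),P(.555,-.0175,.013),.013);E("yel Rl",P(.475,-.0892,.013),P(.555,-.0875,.013),.013)
plan([.49,-.18,.18],-30,10)
E
```

```text
t19.6 [0.4853 0.0732 0.1413] yaw 1.24 F [ 0.2  0.3 -0.2] w 0.0856 q6 83
(np.float64(422.38016172435596), np.float64(196.65029902137448))
(np.float64(376.91229019055214), np.float64(230.01062546240706))
(np.float64(465.3967978717428), np.float64(231.6753046200698))
rear [0.44947842 0.0440161 ] [0.44851875 0.09901276] 91.00 res 0.56 23
plate L [0.45496347 0.10207732] [0.46498209 0.1015306 ] -3.12 res 0.07 25
plate R [0.45507378 0.04270802] [0.46510237 0.04340914] 4.00 res 0.08 25
near L [0.47096551 0.10400071] [0.47076544 0.11000227] 91.91 res 0.00 25
near R [0.47320473 0.03205094] [0.47200667 0.03898107] 99.81 res 0.20 25
yel near [ 0.45854238 -0.08989984] [ 0.45815907 -0.01393279] 90.29 res 0.21 25
yel Ll [ 0.47538835 -0.01500753] [ 0.55529692 -0.01389977] 0.79 res 0.16 25
yel Rl [ 0.47504104 -0.0889653 ] [ 0.55494547 -0.08784644] 0.80 res 0.15 24
10 rows: shift [ 0.154  0.622 -0.097] turn [0.    0.001 0.521]
```

View pics/w9.png

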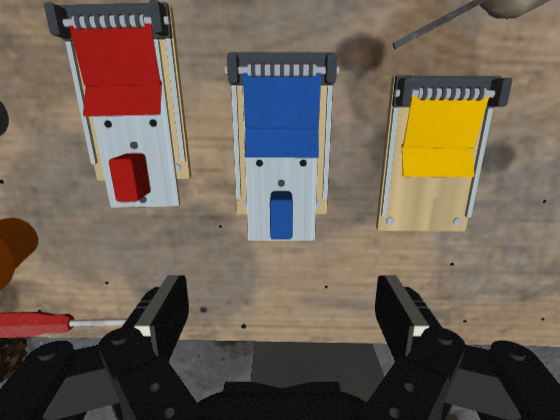

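The wrist view shows the blue template home: plate rear at row 240, board near end at row 213. Red is still home, and the yellow board's near edge is at row 231. Yellow template next.

Call:
drive_tool(
  offset=[
    [0.154,0.622,-0.097],
    [0.154,0.622,-0.097],
    [0.154,0.622,-0.097],
    [0.154,0.622,-0.097],
    [0.154,0.622,-0.097],
    [0.154,0.622,-0.097],
    [0.154,0.622,-0.097],
    [0.154,0.622,-0.097],
    [0.154,0.622,-0.097],
    [0.154,0.622,-0.097],
  ],
  turn=[
    [0,0,0.521],
    [0,0,0.521],
    [0,0,0.521],
    [0,0,0.521],
    [0,0,0.521],
    [0,0,0.521],
    [0,0,0.521],
    [0,0,0.521],
    [0,0,0.521],
    [0,0,0.521],
  ],
  hand=[1,1,1,1,1,1,1,1,1,1],
)

```text
time_s: 20.85
position: [0.4901, -0.1807, 0.1805]
tool_rot: [[0.865, -0.502, -0.0], [-0.502, -0.865, 0.0], [-0.0, -0.0, -1.0]]
ft_force: [-0.1, 0.5, -0.3]
grip_width: 0.0856
gripper_force: 0.0
```

```bash
python3 - <<'E'
from h import *
for i in range(6): get_image("scene")
st();c=camera_info("wrist");im=get_image("wrist");cv2.imwrite("pics/w10.png",im);np.save("w10.npy",c["world_to_cam"])
r=findplate(im,c,"yellow")
if r:
    b,y=r;plan([*b,.075],y,4); plan([*b,.009],y,3,([*b,.075],y))
E
```

```text
t21.1 [ 0.4903 -0.1791  0.1804] yaw -29.93 F [-0.1  0.5  0.4] w 0.0854 q6 87
yellow origin [ 0.5355 -0.2671] size [ 59.2 129.1] yaw -44.56 barblob [ 0.5102 -0.2427] bar [ 0.5105 -0.2426]
4 rows: shift [0.334 0.251 0.659] turn [-0.     0.001  0.61 ]
3 rows: shift [ 0.   -0.    0.55] turn [0. 0. 0.]
```

Call:
drive_tool(
  offset=[
    [0.334,0.251,0.659],
    [0.334,0.251,0.659],
    [0.334,0.251,0.659],
    [0.334,0.251,0.659],
    [0,0,0.55],
    [0,0,0.55],
    [0,0,0.53],
    [0,0,0],
    [0,0,0],
    [0,0,0],
  ],
  turn=[
    [0,0,0.61],
    [0,0,0.61],
    [0,0,0.61],
    [0,0,0.61],
    [0,0,0],
    [0,0,0],
    [0,0,0],
    [0,0,0],
    [0,0,0],
    [0,0,0],
  ],
  hand=[1,1,1,1,0.6,0.6,0.5,0,0,0],
)

```text
time_s: 22.45
position: [0.5107, -0.2435, 0.0107]
tool_rot: [[0.712, -0.703, 0.001], [-0.703, -0.712, -0.001], [0.001, -0.0, -1.0]]
ft_force: [-0.5, -0.1, -2.4]
grip_width: 0.0167
gripper_force: 61.9
```

```bash
python3 -c "
from h import *
st();a=np.radians(.8);x=np.array([np.cos(a),np.sin(a)]);m=np.array([.4583,-.053])-.055*x;print(m)
s=observe()['position']
plan([*m,.08],.6,8,([s[0],s[1],s[2]+.08],-44.6))"
```

```text
t22.4 [ 0.5107 -0.2435  0.0107] yaw -44.63 F [-0.5 -0.1 -2.4] w 0.0167 q6 97
[ 0.40330536 -0.05376792]
8 rows: shift [-0.568 -0.407  0.033] turn [ 0.     0.    -0.942]
```

Call:
drive_tool(
  offset=[
    [0,0,-1],
    [0,0,-1],
    [-0.568,-0.407,0.2],
    [-0.568,-0.407,0.2],
    [-0.568,-0.407,0.2],
    [-0.568,-0.407,0.2],
    [-0.568,-0.407,0.2],
    [-0.568,-0.407,0.2],
    [-0.568,-0.407,0.2],
    [-0.568,-0.407,0.2],
  ],
  turn=[
    [0,0,0],
    [0,0,0],
    [0,0,-0.942],
    [0,0,-0.942],
    [0,0,-0.942],
    [0,0,-0.942],
    [0,0,-0.942],
    [0,0,-0.942],
    [0,0,-0.942],
    [0,0,-0.942],
  ],
  hand=[0,0,0,0,0,0,0,0,0,0],
)

```text
time_s: 23.7
position: [0.4034, -0.0535, 0.0266]
tool_rot: [[1.0, 0.013, 0.003], [0.013, -1.0, -0.001], [0.003, 0.001, -1.0]]
ft_force: [0.3, -0.2, -2.0]
grip_width: 0.0169
gripper_force: 61.9
```

```bash
python3 - <<'E'
from h import *
for i in range(6): get_image("scene")
st();c=camera_info("wrist");im=get_image("wrist");cv2.imwrite("pics/w11.png",im);np.save("w11.npy",c["world_to_cam"])
z=observe()["position"][2]-.006
def E(n,a,b,z):
    p,q,r,k=edge(im,a,b,4);A,B=ray(p,z,c),ray(q,z,c);print(n,p.round(1),q.round(1),A,B,"%.2f"%ang(B-A),"res %.2f %d"%(r,k))
P=lambda x,y,z:proj([x,y,z],c)
E("front",(352,54),(210,55),z);E("L",(215,130),(211,70),z);E("R",(348,130),(351,70),z)
E("yel Ll",P(.475,-.018,.013),P(.51,-.0175,.013),.013);E("yel Rl",P(.475,-.0882,.013),P(.51,-.0877,.013),.013)
print(P(.475,-.018,.013),P(.51,-.0175,.013))
E
python3 -c "
import cv2
im=cv2.imread('pics/w11.png');cv2.imwrite('pics/w11c.png',cv2.resize(im[0:170,170:390],None,fx=3.6,fy=3.5,interpolation=2))"
```

```text
t24.0 [ 0.4041 -0.0545  0.0264] yaw 0.51 F [ 0.   0.4 -1.2] w 0.0167 q6 65
front [352.   54.2] [210.   54.4] [ 0.5043165  -0.08330274] [ 0.50378641 -0.0251249 ] 90.52 res 0.12 25
L [213.3 130.1] [209.3  70.1] [ 0.47356683 -0.02470893] [ 0.49785294 -0.02447845] 0.54 res 0.23 25
R [349.7 130.1] [353.8  70.1] [ 0.47401148 -0.084586  ] [ 0.49828646 -0.08452354] 0.15 res 0.25 25
yel Ll [204.2 125.2] [197.5  40.2] [ 0.47510462 -0.01921451] [ 0.5100972  -0.01870662] 0.83 res 0.11 25
yel Rl [357.3 126.7] [362.9  42. ] [ 0.47493268 -0.08947629] [ 0.50993744 -0.08900157] 0.78 res 0.10 25
(np.float64(201.59989413422295), np.float64(125.42533231836047)) (np.float64(194.65429224386884), np.float64(40.466308615545586))
```

View pics/w11c.png

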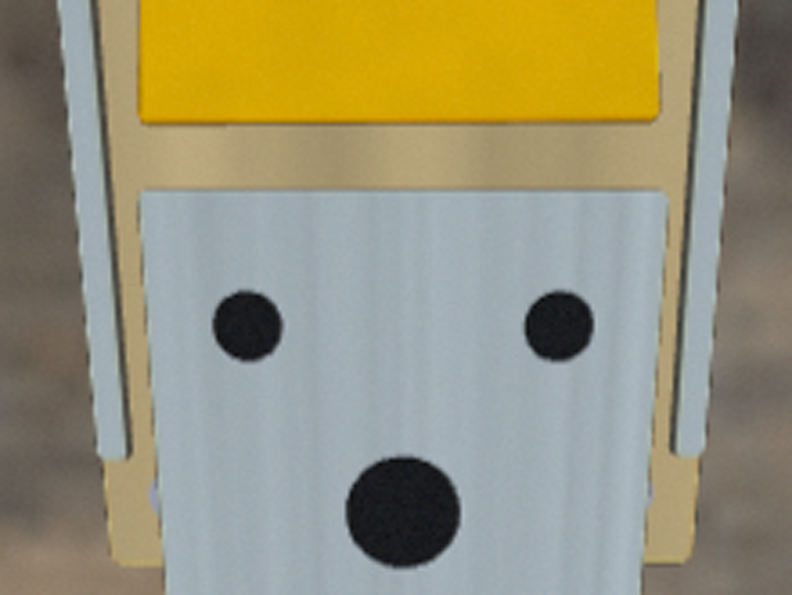

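The crop shows the plate centred between the lips and square, in front of the yellow clip. I lower and slide.

Call:
drive_tool(
  offset=[
    [0,-0.015,0.185],
    [0.165,0,0],
    [0.165,0,0],
    [0.165,0,0],
    [0.165,0,0],
    [0.165,0,0],
    [0.165,0,0],
    [0.165,0,0],
    [0.165,0,0],
    [0.165,0,0],
  ],
  turn=[
    [0,0,-0.05],
    [0,0,0],
    [0,0,0],
    [0,0,0],
    [0,0,0],
    [0,0,0],
    [0,0,0],
    [0,0,0],
    [0,0,0],
    [0,0,0],
  ],
  hand=[0,0,0,0,0,0,0,0,0,0],
)

```text
time_s: 25.3
position: [0.463, -0.0523, 0.0185]
tool_rot: [[1.0, 0.015, 0.0], [0.015, -1.0, -0.0], [0.0, 0.0, -1.0]]
ft_force: [-1.4, 0.2, -7.0]
grip_width: 0.0167
gripper_force: 61.3
```

Call:
drive_tool(
  offset=[
    [0.03,0,0],
    [0.03,0,0],
    [0.03,0,0],
    [0.03,0,0],
    [0.02,0,0],
    [0,0,0],
    [0,0,0],
    [0,0,0],
    [0,0,0],
    [0,0,0],
  ],
  turn=[
    [0,0,0],
    [0,0,0],
    [0,0,0],
    [0,0,0],
    [0,0,0],
    [0,0,0],
    [0,0,0],
    [0,0,0],
    [0,0,0],
    [0,0,0],
  ],
  hand=[0,0,0,0,0,0,0,0,0,0],
)

```text
time_s: 26.55
position: [0.4649, -0.0519, 0.0182]
tool_rot: [[1.0, 0.015, -0.007], [0.015, -1.0, 0.001], [-0.007, -0.001, -1.0]]
ft_force: [-14.4, -4.3, -0.3]
grip_width: 0.017
gripper_force: 62.1
```

Call:
drive_tool(
  offset=[
    [0.04,0,0],
    [0,0,0],
    [0,0,0],
    [0,0,0],
    [0,0,-0.3],
    [0,0,-0.8],
    [0,0,-1],
    [0,0,-1],
    [0,0,0],
    [0,0,0],
  ],
  turn=[
    [0,0,0],
    [0,0,0],
    [0,0,0],
    [0,0,0],
    [0,0,0],
    [0,0,0],
    [0,0,0],
    [0,0,0],
    [0,0,0],
    [0,0,0],
  ],
  hand=[0,0.6,0.6,0.6,0.6,0.6,0.8,1,1,1],
)

```text
time_s: 27.8
position: [0.4693, -0.052, 0.1424]
tool_rot: [[1.0, 0.015, -0.0], [0.015, -1.0, 0.0], [-0.0, -0.0, -1.0]]
ft_force: [0.7, -0.1, 0.2]
grip_width: 0.0855
gripper_force: 0.0
```

```bash
python3 - <<'E'
from h import *
for i in range(4): get_image("scene")
st();c=camera_info("wrist");im=get_image("wrist");cv2.imwrite("pics/w12.png",im);np.save("w12.npy",c["world_to_cam"])
cv2.imwrite("pics/t12.png",get_image("top"))
P=lambda x,y,z:proj([x,y,z],c)
def E(n,a,b,z):
    p,q,r,k=edge(im,a,b,5);A,B=ray(p,z,c),ray(q,z,c);print(n,A,B,"%.2f"%ang(B-A),"res %.2f %d"%(r,k))
E("rear",P(.4353,-.08,.013),P(.435,-.025,.013),.013)
E("near L",P(.458,-.021,.008),P(.458,-.015,.008),.008);E("near R",P(.4585,-.092,.008),P(.4585,-.085,.008),.008)
E("Lside",P(.445,-.083,.013),P(.48,-.083,.013),.013);E("Rside",P(.445,-.023,.013),P(.48,-.023,.013),.013)
# grey2 cup: rough pointing
plan([.5321-.05,-.40,.2],0,10)
E
```

```text
t28.0 [ 0.4693 -0.0521  0.1418] yaw 0.86 F [-0.4  0.2  0.2] w 0.0855 q6 68
rear [ 0.43559061 -0.07998953] [ 0.43465864 -0.0249917 ] 90.97 res 0.18 20
near L [ 0.45770522 -0.02099   ] [ 0.45771552 -0.01498846] 89.90 res 0.09 25
near R [ 0.45899633 -0.09197783] [ 0.45901166 -0.08498111] 89.87 res 0.37 25
Lside [ 0.44503093 -0.08223052] [ 0.4800587  -0.08146187] 1.26 res 0.25 25
Rside [ 0.44500778 -0.0232135 ] [ 0.47998429 -0.02255721] 1.07 res 0.26 25
10 rows: shift [ 0.024  0.87  -0.145] turn [-0.     0.001  0.014]
```

```bash
python3 - <<'E'
from h import *
plan([.535,-.428,.18],20,10)
E
```

```text
10 rows: shift [ 0.007  0.958 -0.095] turn [-0.001  0.001 -0.319]
```

Call:
drive_tool(
  offset=[
    [0.007,0.958,-0.095],
    [0.007,0.958,-0.095],
    [0.007,0.958,-0.095],
    [0.007,0.958,-0.095],
    [0.007,0.958,-0.095],
    [0.007,0.958,-0.095],
    [0.007,0.958,-0.095],
    [0.007,0.958,-0.095],
    [0.007,0.958,-0.095],
    [0.007,0.958,-0.095],
  ],
  turn=[
    [0,0,-0.319],
    [0,0,-0.319],
    [0,0,-0.319],
    [0,0,-0.319],
    [0,0,-0.319],
    [0,0,-0.319],
    [0,0,-0.319],
    [0,0,-0.319],
    [0,0,-0.319],
    [0,0,-0.319],
  ],
  hand=[1,1,1,1,1,1,1,1,1,1],
  newtons=30,
)

```text
time_s: 29.35
position: [0.5354, -0.4292, 0.1801]
tool_rot: [[0.939, 0.343, -0.001], [0.343, -0.939, 0.001], [-0.0, -0.001, -1.0]]
ft_force: [0.1, -0.0, -0.2]
grip_width: 0.0852
gripper_force: 0.0
```

```bash
cat >> h.py <<'E'
def rim(im,c,guess,z=.075,r=.031):
    """search the rim circle (world xy) with the strongest radial gradient"""
    g=cv2.GaussianBlur(cv2.cvtColor(im,6).astype(np.float32),(0,0),1)
    th=np.linspace(0,2*np.pi,120,endpoint=False);W=np.array(c["world_to_cam"])
    def prof(x,y,rr):
        p=np.stack([x+rr*np.cos(th),y+rr*np.sin(th),0*th+z])
        q=W[:3,:3]@p+W[:3,3:];u=(q[0]/q[2]*c["fx"]+c["cx"]).astype(np.float32);v=(q[1]/q[2]*c["fy"]+c["cy"]).astype(np.float32)
        return cv2.remap(g,u[None],v[None],1)[0]
    best=(-1,)
    for dx in np.arange(-.016,.0161,.001):
        for dy in np.arange(-.016,.0161,.001):
            x,y=guess[0]+dx,guess[1]+dy
            s=np.minimum(np.abs(prof(x,y,r+.0012)-prof(x,y,r-.0012)),40).mean()
            if s>best[0]:best=(s,x,y)
    return best
E
python3 - <<'E'
from h import *
for i in range(6): get_image("scene")
st();c=camera_info("wrist");im=get_image("wrist");np.save("w13.npy",c["world_to_cam"]);cv2.imwrite("pics/w13.png",im)
b=rim(im,c,(.535,-.43));print(b, rim(im,c,(.535,-.43),r=.0285))
o=im.copy()
for t in np.linspace(0,6.28,100): u,v=proj([b[1]+.031*np.cos(t),b[2]+.031*np.sin(t),.075],c);cv2.circle(o,(int(u),int(v)),1,(0,0,255),-1)
cv2.imwrite("pics/w13o.png",o)
# earlier view of grey1 and orange
c["world_to_cam"]=np.load("w6.npy");i6=cv2.imread("pics/w6.png")
for g in((.5534,.3178),(.4444,.3192)):print(rim(i6,c,g),rim(i6,c,g,r=.0285))
plan([b[1],b[2],.1],20,4);plan([b[1],b[2],.042],20,2,([b[1],b[2],.1],20))
E
```

```text
t29.6 [ 0.5351 -0.427   0.1802] yaw 20.03 F [0.1 0.4 0.6] w 0.0853 q6 21
(np.float32(31.0075), np.float64(0.538), np.float64(-0.429)) (np.float32(38.39052), np.float64(0.536), np.float64(-0.43))
(np.float32(24.689054), np.float64(0.5534), np.float64(0.31880000000000003)) (np.float32(37.482765), np.float64(0.5514), np.float64(0.3168))
(np.float32(26.076483), np.float64(0.4414), np.float64(0.3152)) (np.float32(28.290373), np.float64(0.4424), np.float64(0.3182))
4 rows: shift [0.012 0.018 0.503] turn [-0.002  0.     0.002]
2 rows: shift [ 0.    -0.     0.725] turn [0. 0. 0.]
```

View pics/w13o.png

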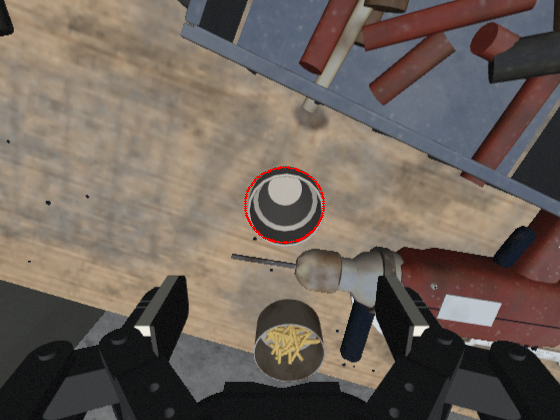

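The overlay matches the far grey cup's rim, centred at about (285,205), with the drill clear to the lower right. That was my 14th and last picture, so the rest is by code.

Call:
drive_tool(
  offset=[
    [0.012,0.018,0.503],
    [0.012,0.018,0.503],
    [0.012,0.018,0.503],
    [0.012,0.018,0.503],
    [0,0,0.725],
    [0,0,0.725],
    [0,0,0],
    [0,0,0],
    [0,0,0],
    [0,0,0],
  ],
  turn=[
    [0,0,0],
    [0,0,0],
    [0,0,0],
    [0,0,0],
    [0,0,0],
    [0,0,0],
    [0,0,0],
    [0,0,0],
    [0,0,0],
    [0,0,0],
  ],
  hand=[1,1,1,1,1,1,0.3,0.3,0.3,0.3],
  newtons=30,
)

```text
time_s: 30.95
position: [0.5382, -0.4302, 0.043]
tool_rot: [[0.94, 0.342, 0.001], [0.342, -0.94, -0.001], [0.001, 0.001, -1.0]]
ft_force: [0.3, -0.2, -0.2]
grip_width: 0.0639
gripper_force: 33.1
```

```bash
python3 - <<'E'
from h import *
st();s=observe();print(s["gripper_force"],s["ft_force"])
p=s["position"]
# orange seat target; go via height .18+
plan([.45,-.12,.20],0,10,([p[0],p[1],p[2]+.12],20))
E
```

```text
t30.9 [ 0.5382 -0.4302  0.043 ] yaw 20.01 F [ 0.3 -0.2 -0.2] w 0.0639 q6 22
33.0643542855978 [ 0.28210132 -0.19345034 -0.2472638 ]
10 rows: shift [-0.069 -0.807 -0.092] turn [0.    0.    0.333]
```

```bash
python3 - <<'E'
from h import *
p=[.5382,-.4302,.163]
plan([.50,-.18,.17],2,7,(p,20))
plan([.443,.19,.17],0,10,([.5,-.18,.17],2))
E
```

```text
7 rows: shift [ 0.057 -0.906 -0.025] turn [0.    0.    0.429]
10 rows: shift [-0.125 -0.928 -0.   ] turn [0.    0.    0.033]
```

Call:
drive_tool(
  offset=[
    [0,0,-1],
    [0,0,-1],
    [0,0,-1],
    [0.057,-0.906,-0.025],
    [0.057,-0.906,-0.025],
    [0.057,-0.906,-0.025],
    [0.057,-0.906,-0.025],
    [0.057,-0.906,-0.025],
    [0.057,-0.906,-0.025],
    [0.057,-0.906,-0.025],
  ],
  turn=[
    [0,0,0],
    [0,0,0],
    [0,0,0],
    [0,0,0.429],
    [0,0,0.429],
    [0,0,0.429],
    [0,0,0.429],
    [0,0,0.429],
    [0,0,0.429],
    [0,0,0.429],
  ],
  hand=[0.3,0.3,0.3,0.3,0.3,0.3,0.3,0.3,0.3,0.3],
)

```text
time_s: 32.2
position: [0.4996, -0.1787, 0.1697]
tool_rot: [[0.999, 0.033, 0.001], [0.033, -0.999, -0.0], [0.001, 0.0, -1.0]]
ft_force: [-0.1, -1.2, -0.6]
grip_width: 0.0637
gripper_force: 33.6
```

Call:
drive_tool(
  offset=[
    [-0.125,-0.928,0],
    [-0.125,-0.928,0],
    [-0.125,-0.928,0],
    [-0.125,-0.928,0],
    [-0.125,-0.928,0],
    [-0.125,-0.928,0],
    [-0.125,-0.928,0],
    [-0.125,-0.928,0],
    [-0.125,-0.928,0],
    [-0.125,-0.928,0],
  ],
  turn=[
    [0,0,0.033],
    [0,0,0.033],
    [0,0,0.033],
    [0,0,0.033],
    [0,0,0.033],
    [0,0,0.033],
    [0,0,0.033],
    [0,0,0.033],
    [0,0,0.033],
    [0,0,0.033],
  ],
  hand=[0.3,0.3,0.3,0.3,0.3,0.3,0.3,0.3,0.3,0.3],
)

```text
time_s: 33.45
position: [0.4425, 0.1916, 0.1696]
tool_rot: [[1.0, -0.0, 0.001], [-0.0, -1.0, 0.0], [0.001, -0.0, -1.0]]
ft_force: [0.1, -0.9, -0.9]
grip_width: 0.0637
gripper_force: 33.6
```

```bash
python3 - <<'E'
from h import *
for i in range(6): get_image("scene")
st();c=camera_info("wrist");im=get_image("wrist");np.save("w14.npy",c["world_to_cam"]);cv2.imwrite("pics/w14.png",im)
for g,n in(((.4425,.317),"orange"),((.5525,.318),"grey1")):print(n,rim(im,c,g),rim(im,c,g,r=.0285),proj([*g,.075],c))
t=get_image("top");ct=camera_info("top");cv2.imwrite("pics/t14.png",t)
for g,n in(((.4425,.317),"orange"),((.5525,.318),"grey1")):print(n,rim(t,ct,g),rim(t,ct,g,r=.0285))
plan([.443,.317,.15],0,5)
E
```

```text
t33.8 [0.4429 0.1897 0.1693] yaw -0.03 F [ 0.4 -0.2 -0.1] w 0.0638 q6 99
orange (np.float32(32.660355), np.float64(0.4425), np.float64(0.318)) (np.float32(37.142887), np.float64(0.4435), np.float64(0.316)) (np.float64(113.24154693705304), np.float64(214.82828735561597))
grey1 (np.float32(27.136414), np.float64(0.5545), np.float64(0.318)) (np.float32(38.581497), np.float64(0.5505), np.float64(0.317)) (np.float64(83.8436647595536), np.float64(56.018694736126264))
orange (np.float32(15.345428), np.float64(0.4585), np.float64(0.331)) (np.float32(16.25587), np.float64(0.4555), np.float64(0.333))
grey1 (np.float32(9.868388), np.float64(0.5395), np.float64(0.334)) (np.float32(8.742526), np.float64(0.5425), np.float64(0.33))
5 rows: shift [-0.    -0.637  0.096] turn [ 0.    -0.    -0.002]
```

Call:
drive_tool(
  offset=[
    [0,-0.637,0.096],
    [0,-0.637,0.096],
    [0,-0.637,0.096],
    [0,-0.637,0.096],
    [0,-0.637,0.096],
    [0,0,0],
    [0,0,0.47],
    [0,0,0.47],
    [0,0,0.47],
    [0,0,0.47],
  ],
  turn=[
    [0,0,0],
    [0,0,0],
    [0,0,0],
    [0,0,0],
    [0,0,0],
    [0,0,0],
    [0,0,0],
    [0,0,0],
    [0,0,0],
    [0,0,0],
  ],
  hand=[0.3,0.3,0.3,0.3,0.3,0.3,0.3,0.3,0.3,0.3],
)

```text
time_s: 35.1
position: [0.4432, 0.3166, 0.0744]
tool_rot: [[1.0, -0.001, 0.0], [-0.001, -1.0, -0.0], [0.0, 0.0, -1.0]]
ft_force: [0.9, -0.1, 0.7]
grip_width: 0.0641
gripper_force: 33.6
```

Call:
drive_tool(
  offset=[
    [0,0,0.03],
    [0,0,0.03],
    [0,0,0],
    [0,0,0],
    [0,0,0],
    [0,0,0],
    [0,0,0],
    [0,0,0],
    [0,0,0],
    [0,0,0],
  ],
  turn=[
    [0,0,0],
    [0,0,0],
    [0,0,0],
    [0,0,0],
    [0,0,0],
    [0,0,0],
    [0,0,0],
    [0,0,0],
    [0,0,0],
    [0,0,0],
  ],
  hand=[0.3,0.3,0.3,0.3,0.3,0.3,0.3,0.3,0.3,0.3],
)

```text
time_s: 36.35
position: [0.4427, 0.3178, 0.0723]
tool_rot: [[1.0, 0.0, 0.0], [0.0, -1.0, 0.0], [0.0, -0.0, -1.0]]
ft_force: [-0.1, -0.3, -0.4]
grip_width: 0.064
gripper_force: 33.6
```

Call:
drive_tool(
  offset=[
    [0,0,0.03],
    [0,0,0],
    [0,0,0],
    [0,0,0],
    [0,0,0],
    [0,0,-0.4],
    [0,0,-0.8],
    [0,0,-0.8],
    [0,0,-0.7],
    [0,0,0],
  ],
  turn=[
    [0,0,0],
    [0,0,0],
    [0,0,0],
    [0,0,0],
    [0,0,0],
    [0,0,0],
    [0,0,0],
    [0,0,0],
    [0,0,0],
    [0,0,0],
  ],
  hand=[0.3,0.3,1,1,1,1,1,1,1,1],
)

```text
time_s: 37.6
position: [0.4433, 0.3181, 0.1807]
tool_rot: [[1.0, 0.0, 0.004], [0.0, -1.0, 0.002], [0.004, -0.002, -1.0]]
ft_force: [0.3, -0.4, -0.3]
grip_width: 0.0854
gripper_force: 0.0
```

```bash
python3 - <<'E'
from h import *
for i in range(6): get_image("scene")
st();c=camera_info("wrist");im=get_image("wrist");np.save("w15.npy",c["world_to_cam"]);cv2.imwrite("pics/w15.png",im)
for z in(.075,.090,.105,.120):print("stack z",z,rim(im,c,(.443,.317),z=z),rim(im,c,(.443,.317),z=z,r=.0285))
print("grey1",rim(im,c,(.5525,.3175)),rim(im,c,(.5525,.3175),r=.0285),proj([.5525,.3175,.075],c))
plan([.5525,.3175,.16],0,4)
E
```

```text
t37.9 [0.4423 0.3176 0.178 ] yaw 0.01 F [-0.4 -0.1 -0.3] w 0.0851 q6 113
stack z 0.075 (np.float32(32.432938), np.float64(0.441), np.float64(0.317)) (np.float32(35.270058), np.float64(0.441), np.float64(0.317))
stack z 0.09 (np.float32(37.973953), np.float64(0.435), np.float64(0.317)) (np.float32(35.083366), np.float64(0.447), np.float64(0.318))
stack z 0.105 (np.float32(31.662731), np.float64(0.444), np.float64(0.317)) (np.float32(36.573853), np.float64(0.442), np.float64(0.317))
stack z 0.12 (np.float32(25.119495), np.float64(0.449), np.float64(0.321)) (np.float32(33.19585), np.float64(0.446), np.float64(0.318))
grey1 (np.float32(21.339212), np.float64(0.5555), np.float64(0.3255)) (np.float32(38.135124), np.float64(0.5505), np.float64(0.3185)) (np.float64(280.28370096716446), np.float64(55.99057776375582))
4 rows: shift [0.688 0.001 0.113] turn [0.002 0.004 0.   ]
```

Call:
drive_tool(
  offset=[
    [0.685,0,0.113],
    [0.685,0,0.113],
    [0.685,0,0.113],
    [0.685,0,0.113],
    [0,0,0.98],
    [0,0,0.98],
    [0,0,0.98],
    [0,0,0],
    [0,0,0],
    [0,0,0],
  ],
  turn=[
    [0,0,0],
    [0,0,0],
    [0,0,0],
    [0,0,0],
    [0,0,0],
    [0,0,0],
    [0,0,0],
    [0,0,0],
    [0,0,0],
    [0,0,0],
  ],
  hand=[1,1,1,1,1,1,1,1,0.3,0.3],
)

```text
time_s: 39.2
position: [0.5532, 0.3182, 0.0456]
tool_rot: [[1.0, 0.0, 0.003], [0.0, -1.0, 0.001], [0.003, -0.001, -1.0]]
ft_force: [-0.3, 0.6, 4.8]
grip_width: 0.0632
gripper_force: 33.0
```

Call:
drive_tool(
  offset=[
    [0,0,0],
    [0,0,0],
    [0,0,-0.9],
    [0,0,-0.9],
    [0,0,-0.9],
    [0,0,-0.9],
    [0,0,0],
    [0,0,0],
    [0,0,0],
    [0,0,0],
  ],
  turn=[
    [0,0,0],
    [0,0,0],
    [0,0,0],
    [0,0,0],
    [0,0,0],
    [0,0,0],
    [0,0,0],
    [0,0,0],
    [0,0,0],
    [0,0,0],
  ],
  hand=[0.3,0.3,0.3,0.3,0.3,0.3,0.3,0.3,0.3,0.3],
)

```text
time_s: 40.45
position: [0.5521, 0.3177, 0.1866]
tool_rot: [[1.0, 0.0, -0.001], [0.0, -1.0, -0.0], [-0.001, 0.0, -1.0]]
ft_force: [-0.1, -0.9, 0.5]
grip_width: 0.063
gripper_force: 33.5
```

```bash
python3 - <<'E'
from h import *
st();cv2.imwrite("pics/s16.png",get_image("scene"));im=get_image("wrist");c=camera_info("wrist");cv2.imwrite("pics/w16.png",im)
# held cup rim in tool frame
s=observe();p=s["position"]
for z in(.075-.042,):print(rim(im,c,(p[0],p[1]),z=p[2]+z),rim(im,c,(p[0],p[1]),z=p[2]+z,r=.0285))
plan([.4425,.3173,p[2]],0,4)
E
```

```text
t40.5 [0.5521 0.3177 0.1866] yaw 0.00 F [-0.1 -0.9  0.5] w 0.0630 q6 109
(np.float32(32.19869), np.float64(0.5502033835481244), np.float64(0.31275253454874735)) (np.float32(39.503723), np.float64(0.5542033835481244), np.float64(0.31675253454874736))
4 rows: shift [-0.686  0.003  0.   ] turn [0.001 0.002 0.   ]
```

Call:
drive_tool(
  offset=[
    [-0.685,0,0],
    [-0.685,0,0],
    [-0.685,0,0],
    [-0.685,0,0],
    [0,0,0],
    [0,0,0],
    [0,0,0.5],
    [0,0,0.5],
    [0,0,0.5],
    [0,0,0.48],
  ],
  turn=[
    [0,0,0],
    [0,0,0],
    [0,0,0],
    [0,0,0],
    [0,0,0],
    [0,0,0],
    [0,0,0],
    [0,0,0],
    [0,0,0],
    [0,0,0],
  ],
  hand=[0.3,0.3,0.3,0.3,0.3,0.3,0.3,0.3,0.3,0.3],
)

```text
time_s: 41.8
position: [0.4437, 0.3177, 0.1072]
tool_rot: [[1.0, -0.001, 0.0], [-0.001, -1.0, -0.0], [0.0, 0.0, -1.0]]
ft_force: [-0.4, -0.6, -0.3]
grip_width: 0.0636
gripper_force: 33.5
```

Call:
drive_tool(
  offset=[
    [0,0,0.06],
    [0,0,0.05],
    [0,0,0.03],
    [0,0,0.03],
    [0,0,0],
    [0,0,0],
    [0,0,0],
    [0,0,0],
    [0,0,0],
    [0,0,0],
  ],
  turn=[
    [0,0,0],
    [0,0,0],
    [0,0,0],
    [0,0,0],
    [0,0,0],
    [0,0,0],
    [0,0,0],
    [0,0,0],
    [0,0,0],
    [0,0,0],
  ],
  hand=[0.3,0.3,0.3,0.3,0.3,0.3,0.3,0.3,0.3,0.3],
)

```text
time_s: 43.05
position: [0.4446, 0.3177, 0.1045]
tool_rot: [[1.0, 0.0, 0.005], [0.0, -1.0, 0.001], [0.005, -0.001, -1.0]]
ft_force: [-3.5, -4.7, 23.0]
grip_width: 0.0634
gripper_force: 33.1
```

Call:
drive_tool(
  offset=[
    [0,0,-0.09],
    [0,0,0],
    [0,0,0],
    [0,0,0],
    [0,0,0],
    [0,0,-0.4],
    [0,0,-0.8],
    [0,0,-0.9],
    [0,0,-0.9],
    [0,0,0],
  ],
  turn=[
    [0,0,0],
    [0,0,0],
    [0,0,0],
    [0,0,0],
    [0,0,0],
    [0,0,0],
    [0,0,0],
    [0,0,0],
    [0,0,0],
    [0,0,0],
  ],
  hand=[0.3,0.3,1,1,1,1,1,1,1,1],
)

```text
time_s: 44.3
position: [0.4435, 0.3182, 0.2275]
tool_rot: [[1.0, 0.0, 0.005], [0.0, -1.0, 0.002], [0.005, -0.002, -1.0]]
ft_force: [0.7, -0.2, -0.8]
grip_width: 0.0854
gripper_force: 0.0
```

```bash
python3 - <<'E'
from h import *
plan([.40,.05,.26],0,9)
for i in range(4): get_image("scene")
st();im=get_image("wrist");c=camera_info("wrist");cv2.imwrite("pics/w17.png",im)
for z in (.105,.12,.135,.15):print(z,rim(im,c,(.4425,.3175),z=z),rim(im,c,(.4425,.3175),z=z,r=.0285))
E
```

```text
9 rows: shift [-0.121  0.745 -0.091] turn [-0.002 -0.005  0.   ]
t44.5 [0.4423 0.3176 0.2238] yaw 0.01 F [-0.4 -0.1  0.4] w 0.0856 q6 113
0.105 (np.float32(34.110645), np.float64(0.4435), np.float64(0.3175)) (np.float32(34.117603), np.float64(0.4465), np.float64(0.3175))
0.12 (np.float32(36.870842), np.float64(0.4375), np.float64(0.3175)) (np.float32(35.43437), np.float64(0.4485), np.float64(0.3175))
0.135 (np.float32(31.694275), np.float64(0.4405), np.float64(0.3175)) (np.float32(38.678352), np.float64(0.4425), np.float64(0.3175))
0.15 (np.float32(24.265047), np.float64(0.4515), np.float64(0.3195)) (np.float32(34.167133), np.float64(0.4475), np.float64(0.3185))
```

Call:
drive_tool(
  offset=[
    [-0.12,0.745,-0.09],
    [-0.12,0.745,-0.09],
    [-0.12,0.745,-0.09],
    [-0.12,0.745,-0.09],
    [-0.12,0.745,-0.09],
    [-0.12,0.745,-0.09],
    [-0.12,0.745,-0.09],
    [0,0,0],
    [0,0,0],
    [0,0,0],
  ],
  turn=[
    [0,0,0],
    [0,0,0],
    [0,0,0],
    [0,0,0],
    [0,0,0],
    [0,0,0],
    [0,0,0],
    [0,0,0],
    [0,0,0],
    [0,0,0],
  ],
  hand=[1,1,1,1,1,1,1,1,1,1],
)

```text
time_s: 45.8
position: [0.4091, 0.1098, 0.2499]
tool_rot: [[1.0, 0.001, -0.001], [0.001, -1.0, 0.0], [-0.001, -0.0, -1.0]]
ft_force: [-0.3, 0.6, 0.3]
grip_width: 0.0857
gripper_force: 0.0
```

```bash
python3 - <<'E'
from h import *
for i in range(4): get_image("scene")
st();im=get_image("wrist");c=camera_info("wrist");cv2.imwrite("pics/w18.png",im)
P=lambda q:proj([*q,.013],c)
for n,m,y,per in(("red",(.5008,.1921),2.3,.0236),("blue",(.4718,.0716),1.1,.0228),("yellow",(.4584,-.0532),.9,.0232)):
    a=np.radians(y);x=np.array([np.cos(a),np.sin(a)]);l=np.array([-x[1],x[0]]);r=np.array(m)-.023*x
    p,q,e,k=edge(im,P(r-.028*l),P(r+.028*l),6);A,B=ray(p,.013,c),ray(q,.013,c)
    p2,q2,e2,k2=edge(im,proj([*(m-.039*l),.008],c),proj([*(m-.0325*l),.008],c),4,10);p3,q3,e3,k3=edge(im,proj([*(m+.0325*l),.008],c),proj([*(m+.039*l),.008],c),4,10)
    N=sum(ray(v,.008,c) for v in(p2,q2,p3,q3))/4
    print(n,"rear mid",(A+B)/2,"yaw %.2f"%(ang(B-A)-90),"overhang %.4f"%((N-(A+B)/2)@x),"near",N,e,k)
# stack silhouette: scene camera column check
s=get_image("scene");cs=camera_info("scene")
h=cv2.cvtColor(s,40)
for z in np.arange(.005,.16,.01):
    u,v=proj([.4425,.3175,z],cs);print("%.3f"%z,(int(u),int(v)),h[int(v),int(u)] if 0<=u<560 and 0<=v<420 else None)
E
```

```text
t46.0 [0.4091 0.1096 0.2501] yaw 0.05 F [-0.7 -0.6 -0.9] w 0.0855 q6 89
red rear mid [0.47767425 0.19118193] yaw 2.37 overhang 0.0232 near [0.50087694 0.19209997] 0.22900616332819723 22
blue rear mid [0.44849649 0.07115121] yaw 1.85 overhang 0.0228 near [0.47131227 0.07157641] 0.12216117216117217 21
yellow rear mid [ 0.43489729 -0.05362744] yaw 1.91 overhang 0.0230 near [ 0.45784553 -0.05328612] 0.15385558201428787 22
0.005 (196, 169) [ 14 255 134]
0.015 (195, 166) [ 14 255 135]
0.025 (195, 164) [ 13 255 161]
0.035 (195, 161) [ 13 255 154]
0.045 (194, 159) [ 13 255 161]
0.055 (194, 157) [ 11 142 124]
0.065 (194, 154) [ 5 19 82]
0.075 (193, 152) [23 26 80]
0.085 (193, 149) [34 22 93]
0.095 (193, 146) [15 33 78]
0.105 (192, 144) [38 26 77]
0.115 (192, 141) [ 23  30 153]
0.125 (192, 139) [ 20  29 132]
0.135 (191, 136) [12 33 78]
0.145 (191, 133) [25 20 75]
0.155 (191, 131) [ 18  67 194]
```

```bash
python3 -c "
from rig import env
print(env.close_job())"
```

```text
the job is handed in; nothing more can be done
None
```

I put the red, blue and yellow templates home under their own clips and nested both grey cups in the orange cup as one upright stack; the last camera measurements agreed, the job is handed in, and no verdict came back.

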